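Book out a thread spool at the scanner

TASK

Book out one spool of the thick thread: take the front spool from the rack of thick spools, letting the ones behind roll forward, and lay it (do not drop it) in the cradle in front of the scanner, lengthwise between the two ridges and centred. Then squeeze the scanner's trigger fully, hold it for a moment, and let it spring back; do not work the trigger before the spool is in the cradle. Leave the spool in the cradle, and the slim spools and the things standing around where they are.

Things in the scene. Friction and masses are not known exactly. Their poses are not given: they have to be found in the camera images.
- thick0: the front one of the three THICK thread spools: a plain cream cylinder, 48 mm diameter, 60 mm long, about 110 g, with flat end faces (dark core hole in each), lying on its side in the thick rack. Origin at its centre; its own y axis is the cylinder's axis (it lies across the lane at the start); x and z turn as it rolls
- thick1: second thick spool, same size, touching the front one from behind; rolls down to the stop by itself when the front one is taken. Origin at its centre, y along the cylinder
- thick2: third thick spool, behind the second, same size. Origin at its centre, y along the cylinder
- slim0: front SLIM thread spool (30 mm diameter, 60 mm long, 45 g), lying in the slim rack; not to be taken. Origin at its centre, y along the cylinder
- slim1: second SLIM thread spool (30 mm diameter, 60 mm long, 45 g), lying in the slim rack; not to be taken. Origin at its centre, y along the cylinder
- slim2: third SLIM thread spool (30 mm diameter, 60 mm long, 45 g), lying in the slim rack; not to be taken. Origin at its centre, y along the cylinder
- thick_rack: fixed sloped plywood gravity rack with the thick spools, 200 mm long, 92 mm wide. Origin on the table under the seated front spool's centre (85 mm up); x = to the rear, uphill (lane rises at 13 deg); y = left, across the lane. The lane's front is an open-sided tongue 44 mm wide with a stop lip 12 mm above its floor; side walls (77 mm over all) begin 35 mm uphill of the front spool's centre
- slim_rack: second rack of the same build, holding the slim spools; same frame (front slim spool's centre 85 mm above the table), same header
- thick_rack_seat0 (a point): fixed point in the thick rack: centre of a thick spool lying against the stop lip. Its flat end faces overhang the tongue by 8 mm on each side and are free to grasp across the lane (60 mm)
- thick_rack_seat1 (a point): fixed point in the thick rack: centre of a thick spool second in the lane
- slim_rack_seat0 (a point): fixed point in the slim rack: centre of slim spool number 0 (0 = front) as it lies at rest
- slim_rack_seat1 (a point): fixed point in the slim rack: centre of slim spool number 1 (0 = front) as it lies at rest
- slim_rack_seat2 (a point): fixed point in the slim rack: centre of slim spool number 2 (0 = front) as it lies at rest
- station: fixed scan station: dark base plate 150 x 225 x 8 mm (x -90 to 60, y -115 to 110 mm), origin at table height; x points away from the robot, y left. A pistol-grip scanner lies on its side on a post: barrel about 50 mm thick along y from y = -110 to 0, top at z = 163 mm, window facing +y to the cradle; its grip sticks out towards the robot
- cradle (a point): where a thick spool's centre is when it lies in the cradle: station (0, 75, 120) mm, axes as the station's. Black pedestal top, floor at z = 96 mm, 44 mm long in x, two ridges 8 mm high along x, inner faces 40 mm apart. The spool lies between them, its axis along station x, its ends overhanging 8 mm each; the space past both ends is free
- squeeze_point (a point): fixed point on the station between the back of the grip and the released trigger's face, near the trigger's free end, in the grip's mid-plane, 43 mm down the grip from the barrel; a good centre for the squeeze
- trigger (a joint): scanner trigger, grey blade 52 x 10 x 16 mm hinged next to the barrel. 0 = released, 0.32 rad = fully squeezed, at its stop; springs back by itself. At the squeeze point grip and blade are 60 mm over all released, 47 mm squeezed, 11 N at the stop. Squeeze along station y; tilted 30 deg (square to the grip) to 45 deg, fingers pointing down and along station x
- cone: bystander: standing cone of thread, 62 mm wide at the foot, 115 mm tall; origin at the centre of its foot
- jar: bystander: small white jar with a metal lid, 56 mm diameter, 70 mm tall; origin at the centre of its foot
- tin: bystander: low metal tin, 68 mm diameter, 45 mm tall; origin at the centre of its foot
- thick_rack_header (a point): middle of the front lower edge of the steel header bar that crosses above the thick lane, 21 mm behind and 60 mm above the front spool's centre; bar 92 mm wide, 34 mm deep, 8 mm thick, on side posts behind. It bars a straight-down grasp; a gripper tilted 30 to 45 deg, fingers pointing down and to the rear, passes in front; the spool leaves the same way over the lip
- grip_end (a point): free end of the scanner's fixed black grip (30 mm front to back along station y, 28 mm thick, 106 mm long), which runs from the barrel towards the robot and 30 deg downwards; back face at station y = -95 mm, front face at y = -65 mm with the trigger standing out of it to +y
Not all that is in view belongs to the job. Leave any blue look-alike of the thick0 alone. What is shaped like the thick1 but blue is not meant.

How it is judged:
On the way, in this order (a step that is already met when the one before it is completed fails the run):
1. the front thick spool lies in the cradle, let go, with the trigger still released (horizontal distance between thick0 and cradle below 0.012 m and z of thick0 in the frame of cradle between -0.006 and 0.006 m and angle between the y axis of thick0 and the x axis of cradle, either way round below 0.15 rad and contact force between the fingers and thick0 below 0.1 N and value of joint trigger below 0.05 rad), for 0.2 s.
2. the trigger is squeezed fully while the spool lies in the cradle (horizontal distance between thick0 and cradle below 0.012 m and z of thick0 in the frame of cradle between -0.006 and 0.006 m and angle between the y axis of thick0 and the x axis of cradle, either way round below 0.15 rad and value of joint trigger above 0.27 rad), for 0.2 s.
At the end, for the whole second after the job is handed in: former front thick spool at rest in the cradle (12 mm in plan, 6 mm in height, axis within 0.15 rad of station x); trigger released (below 0.04 rad); second thick spool rolled to the stop (12 mm), third behind it (15 mm); slim spools in their seats (12 mm) (horizontal distance between thick0 and cradle below 0.012 m and z of thick0 in the frame of cradle between -0.006 and 0.006 m and angle between the y axis of thick0 and the x axis of cradle, either way round below 0.15 rad and linear speed of thick0 below 0.03 m/s and value of joint trigger below 0.04 rad and distance between thick1 and thick_rack_seat0 below 0.012 m and distance between thick2 and thick_rack_seat1 below 0.015 m and distance between slim0 and slim_rack_seat0 below 0.012 m and distance between slim1 and slim_rack_seat1 below 0.012 m and distance between slim2 and slim_rack_seat2 below 0.012 m); the robot touches nothing.
It fails at once if the trigger is squeezed (over 0.1 rad) while the spool is not in the cradle (value of joint trigger above 0.1 rad and distance between thick0 and cradle above 0.03 m).
It fails at once if the spool is dropped (moves faster than 0.5 m/s without the fingers on it) (linear speed of thick0 above 0.5 m/s and contact force between the fingers and thick0 below 0.05 N).
It fails at once if a slim spool is taken or knocked out of its lane (moved over 60 mm) (distance of any of slim0, slim1, slim2 from where it was at the start of the episode above 0.06 m).
It fails at once if a bystander is pushed more than 30 mm or tipped (distance of any of cone, jar, tin from where it was at the start of the episode above 0.03 m or angle between any of cone, jar, tin's own z axis and vertical above 0.4 rad).
It also fails if it takes over 72 s, if anything falls off the work surface, if the arm or the gripper's body presses on something with over 40 N, if the wrist force passes 120 N, or if a joint passes its speed limit or range.

ROBOT

A 6-joint arm with a two-finger parallel gripper is mounted at the origin on the work surface. World frame = base frame: x ahead of the robot, y to its left, z up, the work surface at z = 0. Lengths are in m, angles in rad, forces in N, time in s.
With the tool pointing down it reaches from about 0.35 to 0.975 m from the base axis. Payload 7.1 kg.
Tool frame: the origin (TCP) lies midway between the tips of the shut fingers; the grasp point (between the pads) lies 19 mm behind it (manip.grip_point_offset is the y of the grasp point in the tool frame, in m); y points along the fingers, x is the direction in which the jaws open and shut, and the axes are right-handed (so a half turn about y gives the same grasp; the last joint's range is limited). The gripper opens to 88 mm and grips with 3 to 60 N. Pads are 20 mm wide; open, the fingers measure 115 mm over their backs; the gripper's body (75 mm by 178 mm) begins 61 mm behind the grasp point.
Start: joints at [1.244, 0.423, 1.63, -0, 1.089, -0.019], TCP at [0.189, 0.596, 0.223] pointing down, gripper open.
Joint ranges: [-3, 3], [-0.9, 2.11], [0.09, 2.58], [-1.31, 4.45], [0.11, 2.69], [-2.54, 2.54]. Speed limits (rad/s): [2.39, 2.39, 3.01, 3.14, 3.14, 3.14].

INTERFACE

Orientations are given as a 3x3 rotation matrix whose columns are the frame's x, y, z axes.
In Python, from rig import manip gives the robot as it stands.
- The arm moves only by the shell command python3 -m creep 'ROWS'. ROWS is JSON, a list of rows, each a list of 3 entries, a list of its own where there are three numbers: the turn, a rotation vector about the tool's x, y, z in rad, then the shift along the tool's x, y, z in cm, then the opening, from -1 (shut) to 1 (fully open). In form: [[[ax, ay, az], [x, y, z], grip], ...]. A call has 1 to 8 rows; each row is the pose to reach, as a shift and turn from the pose commanded when the call began, along the tool's axes at that moment; what a row does not reach only later rows make up. A row lasts 1/10 s, in which the tool goes at most 50 mm and 8.59 degrees, less where a joint would pass 70% of its speed; a pose out of reach is approached as far as the arm can. A call with a gripper value outside its range is refused whole. The fingers move at their own pace and stop on an object; the grip force is fixed at half the most. Time passes only in rows, so rows that repeat a pose let the fingers close. It gives the time, the measured TCP pose, the force and the opening at its end, in the units of the state.
- manip.observe(): the state, without advancing time (a new reading comes with each control period).
- manip.snapshot(name): name is "scene" or "top"; returns the picture (400x640x3 uint8, blue, green, red); there is no depth.
- manip.get_calibration(name): a dict with "vertical_fov" (degrees; the focal length in pixels is half the picture's height over the tangent of half this angle, whatever the lens; pixels are square), "cx", "cy" (the principal point, pixels), "R" (3x3) and "t" (3): a world point X has camera coordinates R X + t. Camera axes: x right, y down, z forward; pixel columns grow to the right and rows downward; lengths in m; the calibration is good to about 2 mm. A picture is of the moment at which its call begins. get_calibration takes no time and is no camera call.
- manip.job_done(): hands the job in, once; it reports no verdict.
The state is a dict: "time_s": time; "qpos": joint angles; "joint_vel": joint speeds; "tau": joint torques, N m; "eef_pos": TCP position; "eef_rot": TCP orientation; "wrist_force": force on the tool from outside, world axes, zero at the start; "ft_torque": the same for the moment, N m; "finger_gap": opening from 0.0 (shut) to 1.0 (fully open).
Only numpy, scipy, OpenCV 4.12 (cv2) and the standard library are available. Lean on these libraries where they do the work, as an engineer would, in place of code of your own. Each camera call takes 0.05 s, during which the arm holds its last target.

## Working session

There is one attempt and no reset: what is moved stays moved. The work goes in short steps, Python scripts to look and compute and a shell command to move; the robot and the scene stay as the last step left them, time stands still between calls to the robot, and variables do not carry over. Pictures are saved under pics/ and viewed, and the job is handed in when it is done.

```bash
ls; mkdir -p pics; python3 - <<'E'
from rig import manip
import cv2,numpy as np
np.set_printoptions(precision=4,suppress=True)
for n in("scene","top"):
    cv2.imwrite(f"pics/{n}0.png",manip.snapshot(n)); c=manip.get_calibration(n); print(n,c)
s=manip.observe()
for k in s: print(k,s[k])
print(manip.grip_point_offset)
E
```

```text
pics
scene {'vertical_fov': 52.4557266110333, 'cx': 320.354941407782, 'cy': 202.1902142714701, 'R': array([[-0.6537,  0.7565, -0.0198],
       [ 0.5398,  0.4478, -0.7128],
       [-0.5304, -0.4767, -0.7011]]), 't': array([ 0.3751, -0.2095,  1.4642])}
top {'vertical_fov': 56.52655984560082, 'cx': 321.797195917101, 'cy': 196.57879110504504, 'R': array([[-0.0081, -1.    , -0.0014],
       [-0.9895,  0.0083, -0.1446],
       [ 0.1446,  0.0002, -0.9895]]), 't': array([-0.0099,  0.5711,  0.8301])}
time_s 0.1
qpos [ 1.244   0.4238  1.6306  0.      1.0886 -0.019 ]
joint_vel [-0.0004 -0.0015 -0.0035  0.0021  0.0003 -0.0016]
tau [  0.0009 -54.5613 -27.4326   0.0646   0.0188  -0.    ]
eef_pos [0.1891 0.5952 0.222 ]
eef_rot [[ 0.3029 -0.0005 -0.953 ]
 [ 0.953  -0.0013  0.3029]
 [-0.0014 -1.      0.    ]]
wrist_force [0.1704 0.8781 0.0009]
ft_torque [ 0.0114 -0.0049  0.0115]
finger_gap 1.0007883065364318
-0.0187
```

View pics/scene0.png

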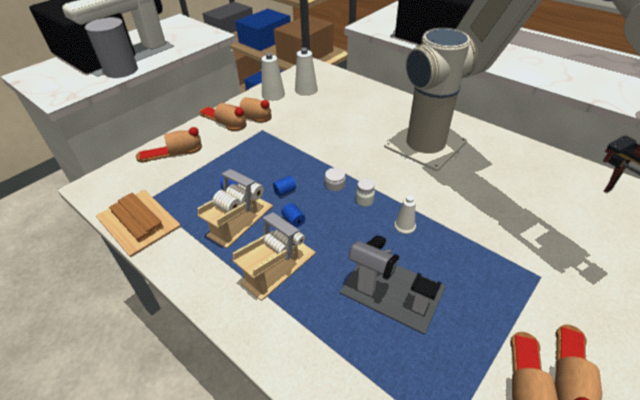

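View pics/top0.png

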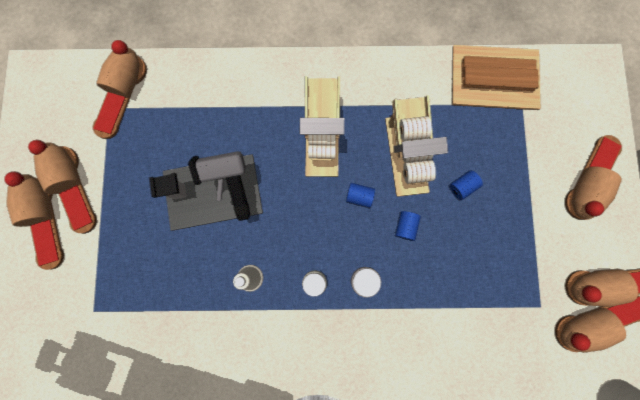

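The "top" view shows the station at left (210,190), one rack at (322,125) and one at (415,145). Three blue look-alikes lie at (361,195), (408,225) and (466,185), and the cone, jar and tin are at (248,278), (314,284) and (366,282). Next I'll look at close crops.

```bash
python3 - <<'E'
import cv2
t=cv2.imread("pics/top0.png");s=cv2.imread("pics/scene0.png")
cv2.imwrite("pics/c1.png",cv2.resize(t[65:205,295:485],None,fx=4.2,fy=4.2,interpolation=cv2.INTER_CUBIC))
cv2.imwrite("pics/c2.png",cv2.resize(t[135:240,140:275],None,fx=5.5,fy=5.5,interpolation=cv2.INTER_CUBIC))
cv2.imwrite("pics/c3.png",cv2.resize(s[160:300,185:325],None,fx=4.2,fy=4.2,interpolation=cv2.INTER_CUBIC))
cv2.imwrite("pics/c4.png",cv2.resize(s[225:335,330:460],None,fx=5.4,fy=5.4,interpolation=cv2.INTER_CUBIC))
E
```

```text
(no output)
```

View pics/c1.png

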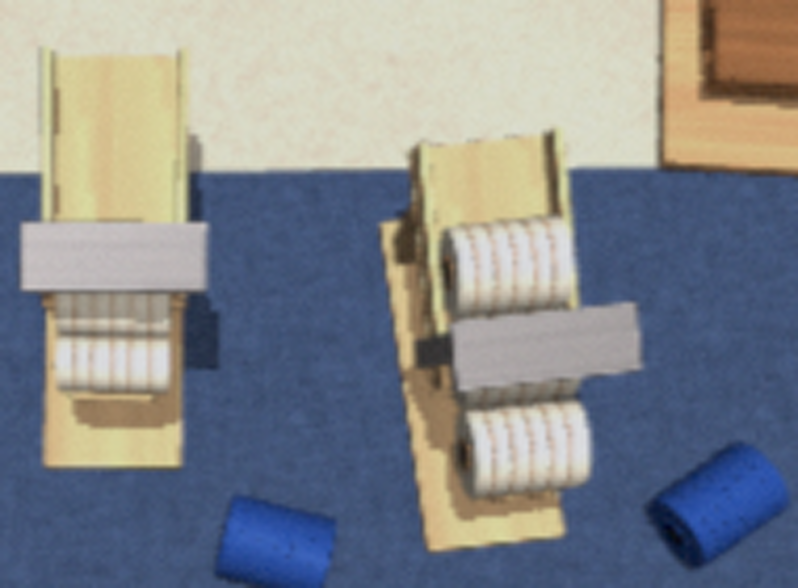

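View pics/c2.png

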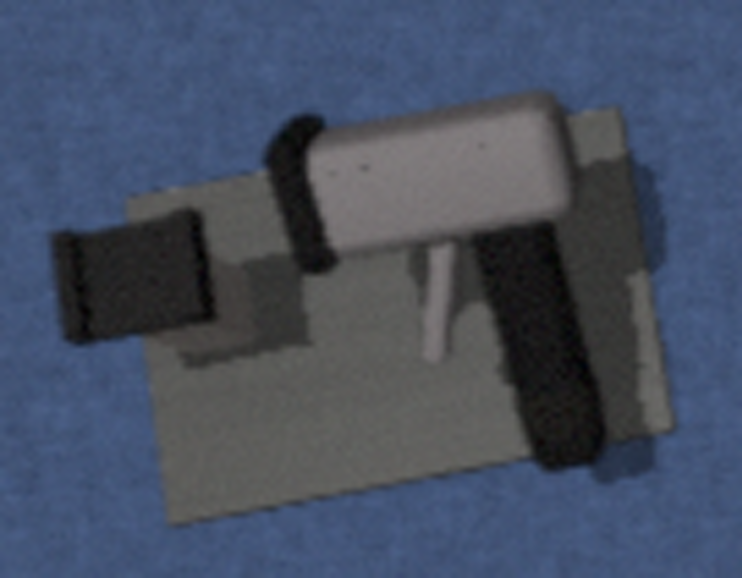

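View pics/c3.png

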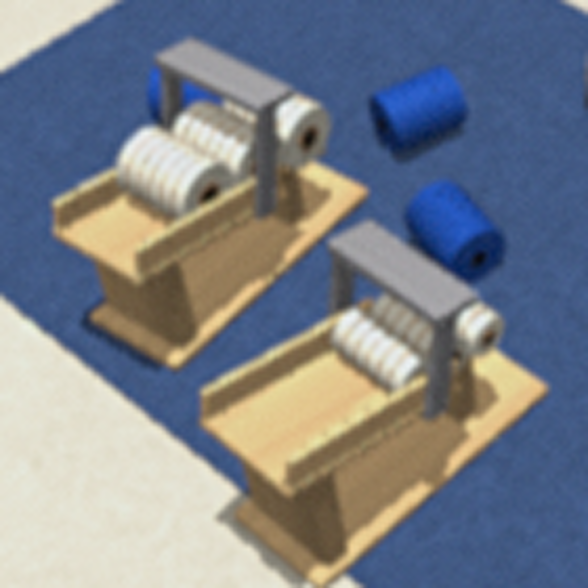

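View pics/c4.png

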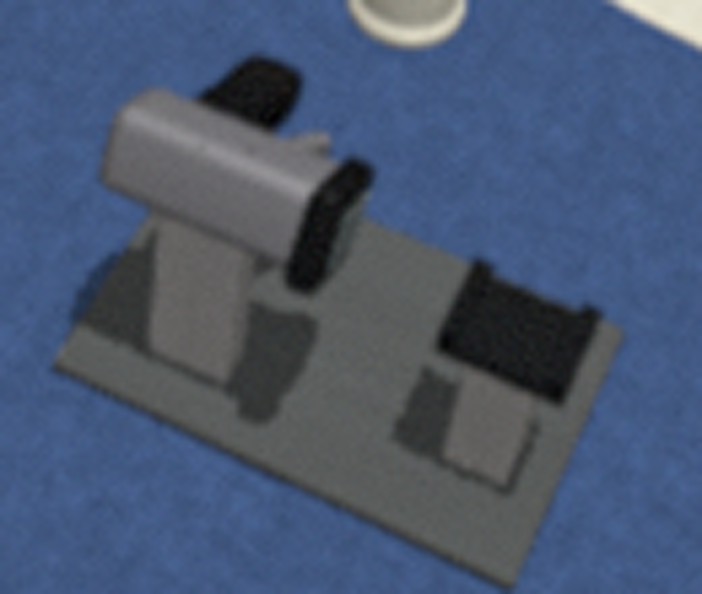

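```bash
cat > h.py <<'E'
import numpy as np
from rig import manip
from scipy.optimize import least_squares
np.set_printoptions(precision=4,suppress=True)
C={n:manip.get_calibration(n) for n in("scene","top")}
def proj(n,X):
    c=C[n]; f=200/np.tan(np.radians(c["vertical_fov"]/2)); p=np.atleast_2d(X)@c["R"].T+c["t"]
    return np.c_[c["cx"],c["cy"]]+f*p[:,:2]/p[:,2:]
def W(q,P):
    c,s=np.cos(q[2]),np.sin(q[2]); P=np.atleast_2d(P)
    return np.c_[q[0]+c*P[:,0]-s*P[:,1],q[1]+s*P[:,0]+c*P[:,1],P[:,2]]
def fit(obs,q0):  # obs: (cam,px,py,(X))
    def r(q): return np.concatenate([proj(n,W(q,X))[0]-[u,v] for n,u,v,X in obs])
    s=least_squares(r,q0,loss='soft_l1'); return s.x,r(s.x).reshape(-1,2)
E
cat > fit.py <<'E'
from h import *
c1=lambda u,v:("top",295+u/4.2-.4,65+v/4.2-.4)
c2=lambda u,v:("top",140+u/5.5-.4,135+v/5.5-.4)
c3=lambda u,v:("scene",185+u/4.2-.4,160+v/4.2-.4)
c4=lambda u,v:("scene",330+u/5.4-.4,225+v/5.4-.4)
for tilt in(0,np.radians(13)):
    hz=lambda x:.153+np.tan(tilt)*(x-.021)
    H=lambda x,y:(x,y,hz(x))
    ob=[(*c1(453,347),H(.055,.046)),(*c1(633,303),H(.055,-.046)),(*c1(641,370),H(.021,-.046)),(*c1(460,390),H(.021,.046)),
    (*c3(188,38),H(.021,-.046)),(*c3(290,82),H(.021,.046)),(*c3(155,58),H(.055,-.046)),(*c3(265,105),H(.055,.046)),
    (*c3(309,138),(0,.03,.085)),(*c3(210,190),(.0935,.03,.1066)),(*c1(465,453),(0,.03,.085)),(*c1(447,268),(.0935,.03,.1066))]
    q,r=fit(ob,[.6,-.25,0]); print("rack",tilt,q); print(r)
ob=[(*c2(125,197),(.06,.11,.008)),(*c2(622,108),(.06,-.115,.008)),(*c2(678,428),(-.09,-.115,.008)),(*c2(170,523),(-.09,.11,.008)),
(*c4(52,368),(.06,-.115,.008)),(*c4(514,587),(.06,.11,.008)),(*c4(622,330),(-.09,.11,.008))]
q,r=fit(ob,[.55,.3,0]); print("station",q); print(r)
for nm,X in dict(cradle=(0,.075,.096),ridA=(.022,.095,.104),ridB=(-.022,.095,.104),ridC=(.022,.055,.104),ridD=(-.022,.055,.104),gripend=(-.117,-.08,.085),sq=(-.062,-.065,.1165)).items():
    a=proj("top",W(q,X))[0];b=proj("scene",W(q,X))[0]
    print(nm,W(q,X)[0],"c2",(a-[140,135]+.4)*5.5,"c4",(b-[330,225]+.4)*5.4)
E
python3 fit.py; python3 - <<'E'
import sys;sys.path.insert(0,'.')
E
```

```text
rack 0 [ 0.6173 -0.2334  0.1191]
[[-1.1501 -4.3652]
 [-0.4526  0.6749]
 [ 0.5019  0.4345]
 [-0.228   1.1751]
 [-0.2464 -0.0718]
 [ 0.2596  1.1132]
 [-0.8381  1.7867]
 [-2.0784  2.6989]
 [-0.5684 -0.6204]
 [-0.286   0.908 ]
 [ 0.5371  1.7809]
 [ 0.2765  2.9156]]
rack 0.22689280275926285 [ 0.6172 -0.2327  0.12  ]
[[-0.7067 -5.3707]
 [ 0.4248 -0.4204]
 [ 0.1566  0.4845]
 [-0.5687  1.2623]
 [-0.053   0.0148]
 [ 0.485   1.1897]
 [-1.18   -0.2765]
 [-2.2788  0.612 ]
 [-0.3628 -0.5454]
 [-0.0507  1.0022]
 [ 0.2298  1.8549]
 [-0.0697  2.9935]]
station [0.6057 0.259  0.1838]
[[-0.3326 -0.157 ]
 [-0.4937 -0.9696]
 [-0.5     0.0418]
 [-0.4239  0.5596]
 [-0.8277 -0.9452]
 [-0.5805 -0.1793]
 [ 0.0834 -0.505 ]]
cradle [0.592  0.3327 0.096 ] c2 [135.6422 276.5073] c4 [514.2509 331.0571]
ridA [0.61   0.3564 0.104 ] c2 [ 70.1814 229.0505] c4 [545.5259 380.0207]
ridB [0.5668 0.3484 0.104 ] c2 [ 84.1942 336.2454] c4 [580.9035 301.6202]
ridC [0.6173 0.3171 0.104 ] c2 [169.7737 210.2576] c4 [452.9017 339.0418]
ridD [0.5741 0.309  0.104 ] c2 [184.5375 317.1685] c4 [490.3592 263.0499]
gripend [0.5053 0.1589 0.085 ] c2 [569.7196 491.0741] c4 [287.5779  31.5808]
sq [0.5567 0.1837 0.1165] c2 [491.8341 353.7   ] c4 [274.4026  76.7797]
```

```bash
cat > ov.py <<'E'
from h import *
import cv2,sys
def box(x0,x1,y0,y1,z0,z1):
    P=[(x,y,z) for x in(x0,x1) for y in(y0,y1) for z in(z0,z1)]
    return [(P[i],P[j]) for i in range(8) for j in range(i) if bin(i^j).count('1')==1]
def circ(x,y,z,r,ax):
    a=np.linspace(0,2*np.pi,25)
    if ax=='y': p=[(x+r*np.cos(t),y,z+r*np.sin(t)) for t in a]
    else: p=[(x,y+r*np.cos(t),z+r*np.sin(t)) for t in a]
    return list(zip(p[:-1],p[1:]))
def draw(img,cam,q,segs,off,k,col):
    for a,b in segs:
        p=(proj(cam,W(q,a))[0]-off+.5)*k;r=(proj(cam,W(q,b))[0]-off+.5)*k
        cv2.line(img,tuple(int(x*16) for x in p),tuple(int(x*16) for x in r),col,1,cv2.LINE_AA,4)
def crop(img,off,w,h,k): return cv2.resize(img[off[1]:off[1]+h,off[0]:off[0]+w],None,fx=k,fy=k,interpolation=cv2.INTER_CUBIC)
E
cat > o1.py <<'E'
from ov import *
I={n:cv2.imread(f"pics/{n}0.png") for n in C}
q=[.617,-.233,.119]; s=[.6057,.259,.1838]
hb=box(.021,.055,-.046,.046,.145,.153)+circ(0,.03,.085,.024,'y')+circ(0,-.03,.085,.024,'y')+circ(.0935,.03,.1066,.024,'y')
def grip(x0,z0,L):
    R=np.array([[-np.cos(np.pi/6),-.5],[-.5,.866]]) # along, normal(up)
    f=lambda P:(x0-.866*P[0]-.5*P[2],P[1],z0-.5*P[0]+.866*P[2])
    return [(f(a),f(b)) for a,b in box(0,L,-.095,-.065,-.014,.014)]
sb=box(-.09,.06,-.115,.11,.0,.008)+box(-.022,.022,.055,.095,.096,.104)+box(-.025,.025,-.11,0,.113,.163)
g=grip(-.025,.138,.106)
out=[]
for n,o1,o2 in(("top",(380,90),(140,135)),("scene",(185,160),(330,225))):
    a=crop(I[n],o1,80,120,6) if n=="top" else crop(I[n],o1,100,85,6)
    draw(a,n,q,hb,o1,6,(0,0,255)); cv2.imwrite(f"pics/or_{n}.png",a)
    b=crop(I[n],o2,135,110,5.5); draw(b,n,s,sb,o2,5.5,(0,0,255)); draw(b,n,s,g,o2,5.5,(0,255,0)); cv2.imwrite(f"pics/os_{n}.png",b)
E
python3 o1.py
```

```text
(no output)
```

View pics/or_top.png

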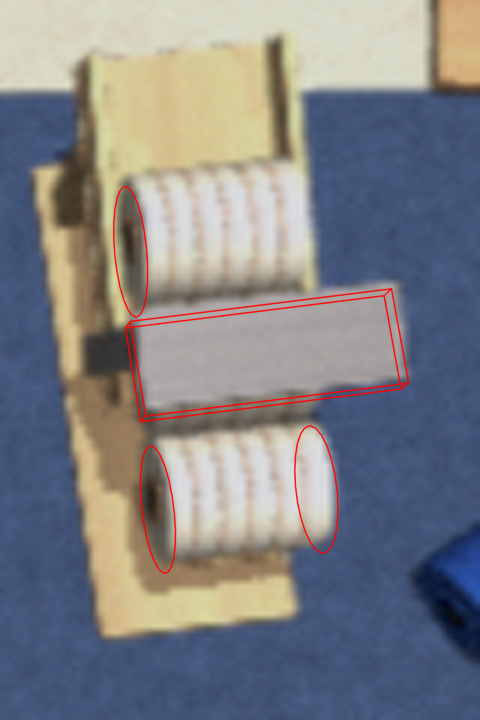

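View pics/or_scene.png

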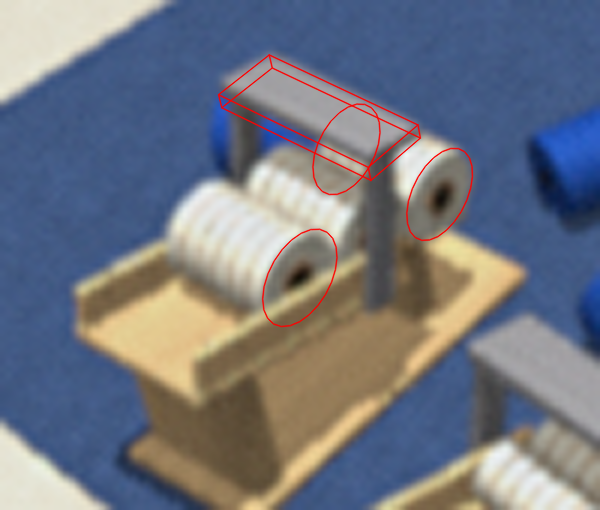

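View pics/os_top.png

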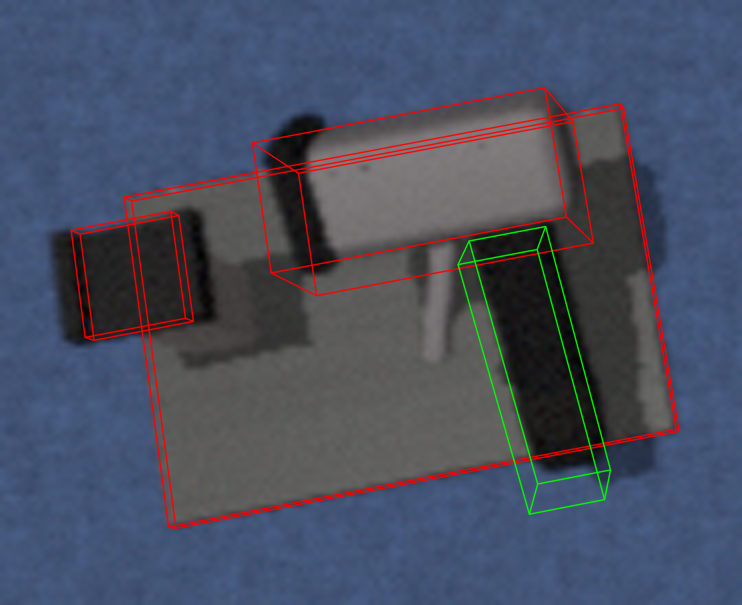

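View pics/os_scene.png

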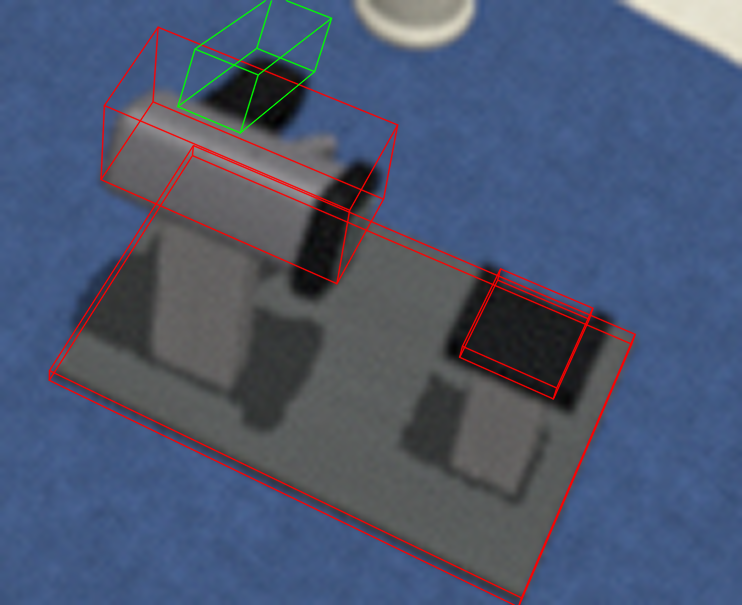

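```bash
cat > o2.py <<'E'
from ov import *
I={n:np.clip(255*(cv2.imread(f"pics/{n}0.png")/255.)**.5,0,255).astype(np.uint8) for n in C}
o=(205,170);a=crop(I["top"],o,55,55,10);b0=(345,225);b=crop(I["scene"],b0,60,55,10)
for im,oo in((a,o),(b,b0)):
    for i in range(0,im.shape[1],100): cv2.putText(im,str(oo[0]+i//10),(i,10),0,.4,(0,255,255),1);cv2.line(im,(i,0),(i,5),(0,255,255),1)
    for i in range(0,im.shape[0],100): cv2.putText(im,str(oo[1]+i//10),(0,i+4),0,.4,(0,255,255),1)
cv2.imwrite("pics/g_top.png",a);cv2.imwrite("pics/g_scene.png",b)
E
python3 o2.py
```

```text
(no output)
```

View pics/g_top.png

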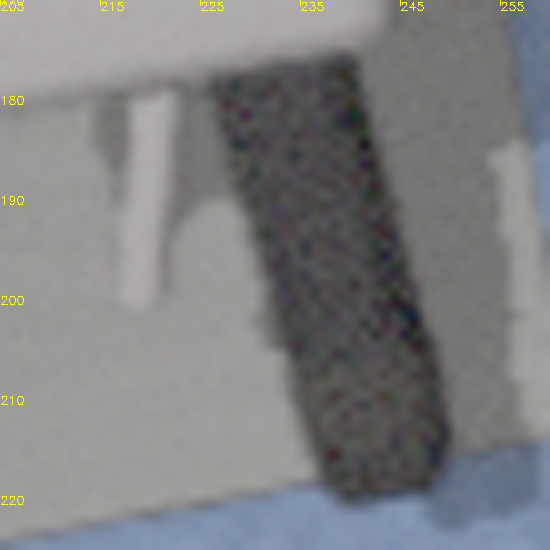

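View pics/g_scene.png

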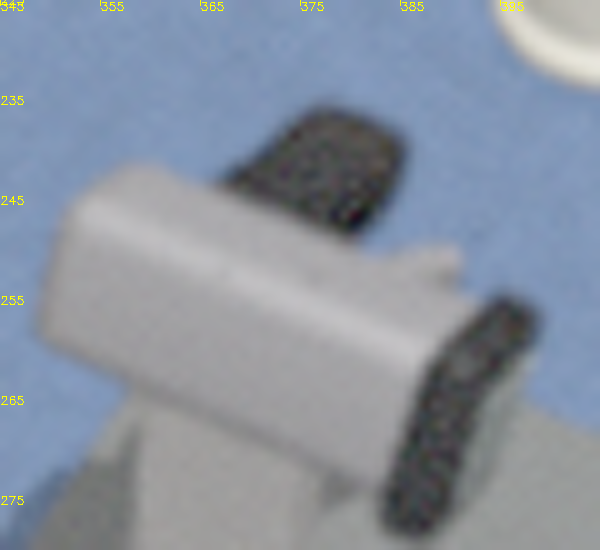

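```bash
cat > tri.py <<'E'
from h import *
s=[.6057,.259,.1838]
def tri(a,b):
    r=least_squares(lambda X:np.r_[proj("top",X)[0]-a,proj("scene",X)[0]-b],[.55,.2,.1]);return r.x,r.fun
def tost(X):
    d=np.array(X)-[s[0],s[1],0];c,k=np.cos(s[2]),np.sin(s[2]);return np.array([c*d[0]+k*d[1],-k*d[0]+c*d[1],d[2]])
if __name__=="__main__":
  for n,a,b in(("trigend",(218.7,200.3),(390,250.2)),("gripL",(239,219.5),(385.3,239.5)),("gripR",(248.8,217.3),(375.5,236.3))):
    X,f=tri(a,b);print(n,X,tost(X),f)
E
python3 tri.py
```

```text
trigend [0.5563 0.2127 0.0946] [-0.0571 -0.0365  0.0946] [-0.3815  0.2791 -0.5367  0.0367]
gripL [0.5157 0.1732 0.0685] [-0.1042 -0.0679  0.0685] [-0.5055  0.3713 -0.7354  0.0435]
gripR [0.5216 0.1495 0.0692] [-0.1027 -0.0923  0.0692] [ 0.2172 -0.1608  0.3185 -0.0128]
```

```bash
cat > t2.py <<'E'
from tri import *
for n,a,b in(("ring -x",(198.5,183.5),(396.5,256)),("ring +x far",(195.5,156.8),(384.5,276.5)),("barrel right -x",(243,173.5),(360,242.5)),("barrel right ridge",(240,153),(353,246))):
    X,f=tri(a,b);print(n,X,tost(X),f)
E
python3 t2.py
python3 - <<'E'
import cv2,numpy as np
I=cv2.imread("pics/top0.png");I=np.clip(255*(I/255.)**.5,0,255).astype(np.uint8)
o=(180,145);im=cv2.resize(I[145:195,180:260],None,fx=9,fy=9,interpolation=cv2.INTER_CUBIC)
for i in range(0,720,90): cv2.putText(im,str(o[0]+i//9),(i,10),0,.4,(0,255,255),1)
for i in range(0,450,90): cv2.putText(im,str(o[1]+i//9),(0,i+4),0,.4,(0,255,255),1)
cv2.imwrite("pics/b_top.png",im)
E
```

```text
ring -x [0.5873 0.2468 0.1302] [-0.0203 -0.0086  0.1302] [-0.5321  0.3873 -0.7326  0.0592]
ring +x far [0.6476 0.2569 0.1238] [ 0.0409 -0.0097  0.1238] [-0.1204  0.0886 -0.1574  0.0085]
barrel right -x [0.608  0.1548 0.1274] [-0.0168 -0.1029  0.1274] [-0.9685  0.7286 -1.3788  0.0031]
barrel right ridge [0.6452 0.1582 0.1518] [ 0.0204 -0.1063  0.1518] [-1.7123  1.2974 -2.4012 -0.0362]
```

View pics/b_top.png

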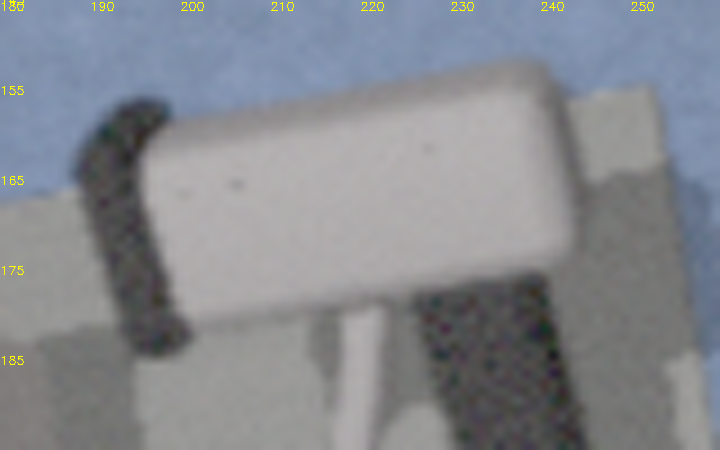

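```bash
cat > f2.py <<'E'
from h import *
T=lambda u,v:("top",380+u/6-.5,90+v/6-.5)
S=lambda u,v:("scene",185+u/6-.5,160+v/6-.5)
tn=np.tan(np.radians(13)); zz=.153
# bar along slope: front lower edge (.021,.145), depth 34, thickness 8
c,s=np.cos(np.radians(13)),np.sin(np.radians(13))
H=lambda d,y:(.021-.008*s+d*c,y,.145+.008*c+d*s)
ob=[(*T(130,330),H(.034,.046)),(*T(395,288),H(.034,-.046)),(*T(404,383),H(0,-.046)),(*T(143,415),H(0,.046)),
(*S(222,82),H(.034,-.046)),(*S(262,57),H(0,-.046)),(*S(418,130),H(0,.046)),(*S(385,155),H(.034,.046)),
(*S(441,196),(0,.03,.085)),(*S(301,275),(.0935,.03,.1066)),(*T(152,493),(0,.03,.085)),(*T(127,240),(.0935,.03,.1066)),
]
q,r=fit(ob,[.6,-.25,0]);print(q);print(r)
for cam in("top","scene"):
    print(cam,fit([o for o in ob if o[0]==cam],[.6,-.25,0])[0])
E
python3 f2.py
```

```text
[ 0.6186 -0.2315  0.1197]
[[ 0.1158 -2.0163]
 [-0.0719 -0.5299]
 [ 0.0197  0.0571]
 [-0.2955  0.2508]
 [-0.5787 -0.01  ]
 [ 1.4993 -0.1993]
 [ 0.3322 -0.7033]
 [-2.6511 -0.0971]
 [-0.2548  0.1936]
 [-0.2205  0.9971]
 [ 0.1229  2.0288]
 [-0.2886  1.2897]]
top [ 0.6189 -0.2312  0.1103]
scene [ 0.6185 -0.2318  0.1383]
```

```bash
cat > plan.py <<'E'
from h import *
from scipy.spatial.transform import Rotation as Ro
RACK=[.6185,-.2315,.12]; ST=[.6057,.259,.1838]
G=.0187
def plan(p,yaw,tilt,tdir=None,nm=""):
    """p grasp point world; yaw = angle of tool x (jaw); tilt: fingers point down and along horizontal dir tdir (angle)"""
    x=np.array([np.cos(yaw),np.sin(yaw),0])
    y=np.array([0,0,-1.])
    if tilt: y=np.array([np.sin(tilt)*np.cos(tdir),np.sin(tilt)*np.sin(tdir),-np.cos(tilt)])
    R=np.c_[x,y,np.cross(x,y)]
    return go(p,R,nm)
def go(p,R,nm=""):
    s=manip.observe(); R0=np.array(s["eef_rot"]); p0=np.array(s["eef_pos"])
    tcp=np.array(p)+R[:,1]*G
    rv=Ro.from_matrix(R0.T@R).as_rotvec(); sh=R0.T@(tcp-p0)*100
    print(nm,"t",round(s["time_s"],2),"rv",rv.round(3),"deg",np.degrees(np.linalg.norm(rv)).round(1),"shift cm",sh.round(2),"rows",max(np.linalg.norm(sh)/5,np.degrees(np.linalg.norm(rv))/8.59).round(1))
    return rv,sh
def rackp(x,y,z): return W(RACK,(x,y,z))[0]
def stp(x,y,z): return W(ST,(x,y,z))[0]
E
python3 -c "
from plan import *
plan([.50,.15,.34],np.radians(-5),0,nm='W1')"
```

```text
W1 t 0.1 rv [ 0.001  1.35  -0.001] deg 77.4 shift cm [-33.02  -9.89 -43.11] rows 11.0
```

```bash
python3 -m creep '[[[0,0.1,0],[-1,-4,-1],1],[[0,0.23,0],[-3,-8,-4],1],[[0,0.37,0],[-6.5,-9.5,-8],1],[[0,0.5,0],[-9.5,-9.9,-12],1],[[0,0.64,0],[-12.5,-9.9,-16],1],[[0,0.77,0],[-15.5,-9.9,-20],1],[[0,0.9,0],[-18.5,-9.9,-24],1],[[0,1.0,0],[-21.5,-9.9,-28],1]]'
python3 -c "
from plan import *
print(manip.observe()['qpos'])
plan([.50,.15,.34],np.radians(-5),0,nm='W1')
plan(rackp(-.075,0,.175),.12-np.pi/2,np.radians(40),.12,nm='pre')"
```

```text
time_s: 0.9
eef_pos: [0.3867, 0.3108, 0.3216]
eef_rot: [[0.967, -0.0, -0.255], [0.255, -0.0, 0.967], [-0.0, -1.0, -0.0]]
wrist_force: [1.1, 0.4, 0.8]
finger_gap: 1.001
[ 0.6531  0.1206  1.8027 -0.      1.2184  0.3948]
W1 t 0.9 rv [ 0.     0.346 -0.   ] deg 19.8 shift cm [  6.84   0.03 -18.44] rows 3.9
pre t 0.9 rv [ 0.517  1.632 -0.594] deg 103.8 shift cm [  2.32  16.1  -57.49] rows 12.1
```

```bash
python3 -m creep '[[[0,0.12,0],[2,0,-5],1],[[0,0.25,0],[4.5,0,-10],1],[[0,0.38,0],[6.8,0,-15],1],[[0,0.5,0],[6.8,0,-19.5],1],[[0,0.62,0],[6,0,-24],1],[[0,0.75,0],[5,0,-28],1],[[0,0.87,0],[4,0,-32],1],[[0,1.0,0],[3,0,-36],1]]'
python3 -c "
from plan import *
print(manip.observe()['qpos'])
plan(rackp(-.09,0,.23),.12-np.pi/2,np.radians(40),.12,nm='W2')
plan(rackp(-.075,0,.175),.12-np.pi/2,np.radians(40),.12,nm='pre')"
```

```text
time_s: 1.7
eef_pos: [0.5083, -0.0289, 0.3214]
eef_rot: [[0.737, -0.001, 0.676], [-0.676, 0.0, 0.737], [-0.0, -1.0, -0.0]]
wrist_force: [0.0, 0.6, 0.6]
finger_gap: 0.998
[-0.0803  0.1425  1.7775  0.      1.2221  0.6622]
W2 t 1.7 rv [ 0.669  0.679 -0.247] deg 56.4 shift cm [ 16.75  10.57 -13.39] rows 6.6
pre t 1.7 rv [ 0.669  0.679 -0.247] deg 56.4 shift cm [ 17.73  16.07 -12.25] rows 6.6
```

```bash
python3 -m creep '[[[0.08,0.08,-0.03],[2,1.3,-1.6],1],[[0.17,0.17,-0.06],[4.2,2.6,-3.3],1],[[0.27,0.27,-0.1],[6.7,4.2,-5.4],1],[[0.37,0.37,-0.137],[9.2,5.8,-7.4],1],[[0.47,0.47,-0.17],[11.7,7.4,-9.4],1],[[0.57,0.58,-0.21],[14.2,9,-11.4],1],[[0.669,0.679,-0.247],[16.75,10.57,-13.39],1],[[0.669,0.679,-0.247],[16.75,10.57,-13.39],1]]'
python3 -c "
from plan import *
import cv2
print(manip.observe()['qpos'])
plan(rackp(-.075,0,.175),.12-np.pi/2,np.radians(40),.12,nm='pre')
plan(rackp(0,0,.085),.12-np.pi/2,np.radians(40),.12,nm='grasp')
for n in C: cv2.imwrite(f'pics/{n}1.png',manip.snapshot(n))
s=manip.observe();R=s['eef_rot'];p=s['eef_pos'];print(p,R)
for n in C: print(n,proj(n,[p,p-G*R[:,1]+.044*R[:,0],p-G*R[:,1]-.044*R[:,0]]))
"
```

```text
time_s: 2.5
eef_pos: [0.5415, -0.2408, 0.214]
eef_rot: [[0.119, 0.639, 0.76], [-0.993, 0.079, 0.09], [-0.002, -0.766, 0.643]]
wrist_force: [0.3, -0.4, -1.0]
finger_gap: 1.001
[-0.6842  0.2761  2.0991  1.1457  0.535  -0.1859]
pre t 2.5 rv [-0.001 -0.002 -0.002] deg 0.1 shift cm [ 0.01  5.02 -2.32] rows 1.1
grasp t 2.5 rv [-0.001 -0.002 -0.002] deg 0.1 shift cm [ 0.03 16.74 -2.37] rows 3.4
[ 0.5411 -0.2396  0.2138] [[ 0.1217  0.6362  0.7619]
 [-0.9926  0.0807  0.0912]
 [-0.0035 -0.7673  0.6413]]
scene [[262.0151 139.214 ]
 [252.1807 128.1414]
 [276.4545 137.7491]]
top [[441.8936 198.0897]
 [469.2083 200.3319]
 [421.8636 206.5098]]
```

```bash
python3 -c "
from ov import *
a=crop(cv2.imread('pics/top1.png'),(380,110),130,130,4.5);b=crop(cv2.imread('pics/scene1.png'),(190,80),150,160,3.6)
cv2.imwrite('pics/t1.png',a);cv2.imwrite('pics/s1.png',b)"
```

```text
(no output)
```

View pics/t1.png

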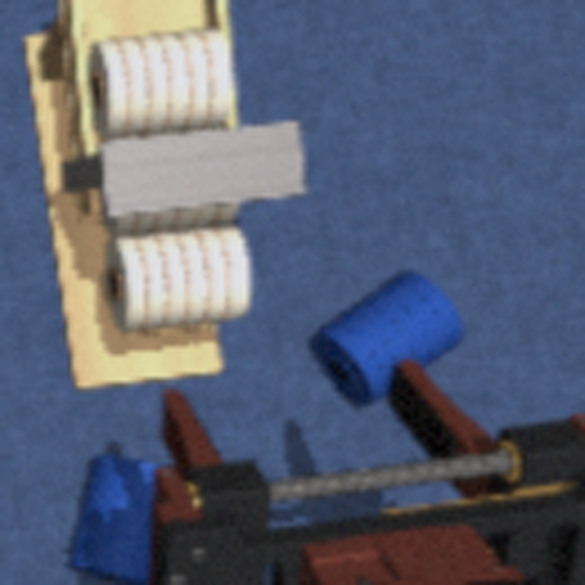

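View pics/s1.png

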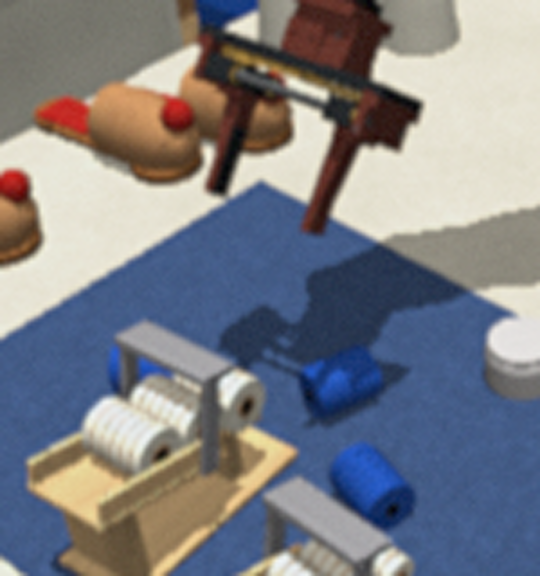

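Candidates in the "top" view are thick0 (421,172), the slim front spool (322,151), and the blue look-alikes (408,225), (466,185) and (361,195). The crop shows three cream spools of larger diameter in the right-hand rack, so the front one there, at about (421,172), is my target. The gripper sits in front of it with its fingertips straddling the lane. Next I go in.

```bash
python3 -m creep '[[[0,0,0],[0,2.5,-1.2],1],[[0,0,0],[0,5,-2.35],1],[[0,0,0],[0,7.5,-2.35],1],[[0,0,0],[0,10,-2.35],1],[[0,0,0],[0,12,-2.35],1],[[0,0,0],[0,13,-2.35],1],[[0,0,0],[0,13,-2.35],1]]'
python3 -c "
from plan import *
from ov import crop
import cv2
plan(rackp(0,0,.085),.12-np.pi/2,np.radians(40),.12,nm='grasp')
a=crop(manip.snapshot('top'),(380,110),130,130,4.5);b=crop(manip.snapshot('scene'),(190,130),130,130,4.5)
cv2.imwrite('pics/ts2.png',cv2.resize(np.hstack([a,b]),(800,400)))"
```

```text
time_s: 3.3
eef_pos: [0.6086, -0.2294, 0.101]
eef_rot: [[0.128, 0.638, 0.76], [-0.992, 0.083, 0.097], [-0.001, -0.766, 0.643]]
wrist_force: [0.1, -0.3, 0.1]
finger_gap: 1.002
grasp t 3.3 rv [-0.     0.006 -0.006] deg 0.5 shift cm [ 0.35  3.71 -0.29] rows 0.7
```

View pics/ts2.png

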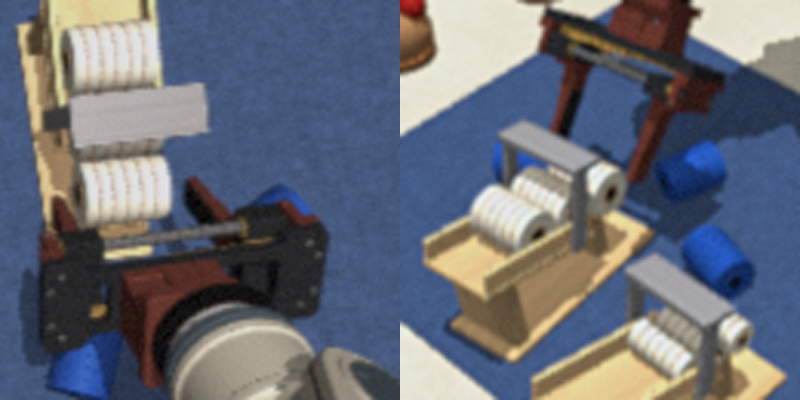

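```bash
python3 -m creep '[[[0,0,0],[0,1.2,0],1],[[0,0,0],[0,2.4,0],1],[[0,0,0],[0,3.5,0],1],[[0,0,0],[0,3.7,0],1],[[0,0,0],[0,3.7,0],1]]'
python3 -c "
from plan import *
from ov import crop
import cv2
plan(rackp(0,0,.085),.12-np.pi/2,np.radians(40),.12,nm='grasp')
a=crop(manip.snapshot('top'),(380,110),130,130,4.5);b=crop(manip.snapshot('scene'),(190,130),130,130,4.5)
cv2.imwrite('pics/ts3.png',cv2.resize(np.hstack([a,b]),(800,400)))"
```

```text
time_s: 3.9
eef_pos: [0.6314, -0.2275, 0.0732]
eef_rot: [[0.125, 0.638, 0.76], [-0.992, 0.081, 0.096], [-0.0, -0.766, 0.643]]
wrist_force: [-0.2, -0.2, -0.0]
finger_gap: 1.0
grasp t 3.9 rv [-0.001  0.004 -0.004] deg 0.3 shift cm [ 0.24  0.11 -0.26] rows 0.1
```

View pics/ts3.png

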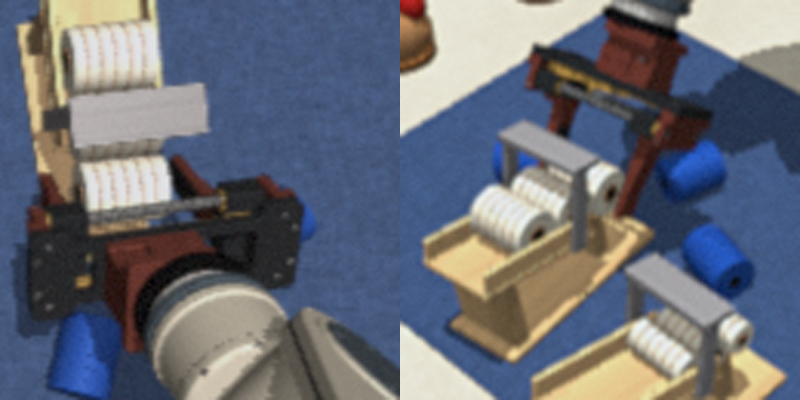

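```bash
python3 -m creep '[[[0,0,0],[0.2,0,-0.1],1],[[0,0,0],[0.2,0,-0.1],0.4],[[0,0,0],[0.2,0,-0.1],0.2],[[0,0,0],[0.2,0,-0.1],-0.5],[[0,0,0],[0.2,0,-0.1],-1],[[0,0,0],[0.2,0,-0.1],-1]]'
python3 -c "
from plan import *
plan(rackp(0,0,.085),.12-np.pi/2,np.radians(40),.12,nm='grasp')"
```

```text
time_s: 4.6
eef_pos: [0.631, -0.2297, 0.0724]
eef_rot: [[0.125, 0.638, 0.76], [-0.992, 0.081, 0.095], [-0.0, -0.766, 0.643]]
wrist_force: [-0.9, -0.4, 0.3]
finger_gap: 0.683
grasp t 4.6 rv [-0.001  0.004 -0.004] deg 0.3 shift cm [ 0.03  0.09 -0.16] rows 0.0
```

```bash
python3 -m creep '[[[0,0,0],[0.2,0,-0.1],-1],[[0,0,0],[0.2,-0.8,0.6],-1],[[0,0,0],[0.2,-1.6,1.3],-1],[[0,0,0],[0.2,-2.4,2.0],-1],[[0,0,0],[0.2,-3.6,1.6],-1],[[0,0,0],[0.2,-5.3,0.5],-1],[[0,0,0],[0.2,-7,-0.6],-1],[[0,0,0],[0.2,-9,-0.4],-1]]'
python3 -m creep '[[[0,0,0],[0,-2.5,0.9],-1],[[0,0,0],[0,-5,2],-1],[[0,0,0],[0,-7.5,3],-1],[[0,0,0],[0,-9.5,3.5],-1],[[0,0,0],[0,-10,3.5],-1]]'
python3 -c "
from plan import *
from ov import crop
import cv2
a=crop(manip.snapshot('top'),(370,80),130,130,4.5);b=crop(manip.snapshot('scene'),(190,90),150,150,3.9)
cv2.imwrite('pics/ts4.png',cv2.resize(np.hstack([a,b]),(800,400)))
plan(stp(0,.075,.22),ST[2],0,nm='over')
"
```

```text
time_s: 5.4
eef_pos: [0.5678, -0.2386, 0.1371]
eef_rot: [[0.125, 0.635, 0.762], [-0.992, 0.082, 0.094], [-0.003, -0.768, 0.641]]
wrist_force: [-0.0, 1.0, -1.1]
finger_gap: 0.682
time_s: 5.9
eef_pos: [0.5328, -0.2446, 0.2396]
eef_rot: [[0.125, 0.64, 0.758], [-0.992, 0.079, 0.096], [0.002, -0.764, 0.645]]
wrist_force: [-0.6, 0.8, -1.1]
finger_gap: 0.685
over t 6.0 rv [-0.535 -1.556  0.568] deg 99.7 shift cm [-56.5   11.19   7.65] rows 11.6
```

View pics/ts4.png

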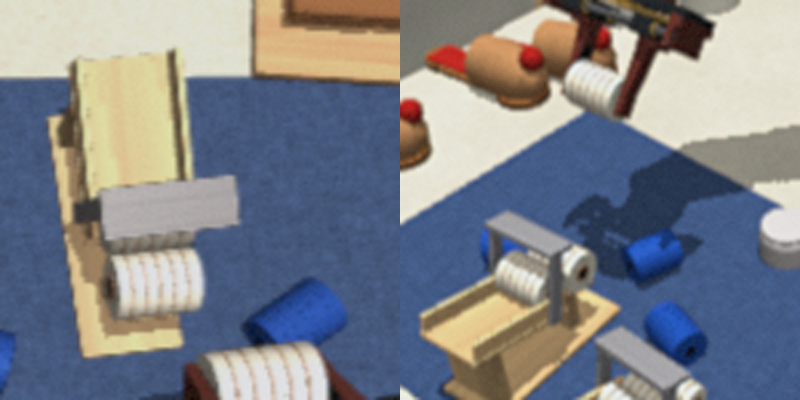

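The held spool is at (265,370) in the left half. The second spool has rolled to the stop at (160,280), and the third sits behind it under the header. Now I carry it across.

```bash
python3 -c "
from plan import *
plan([.51,.0,.30],np.radians(-36),0,nm='A')
"
```

```text
A t 6.0 rv [-0.659 -0.783  0.286] deg 60.9 shift cm [-24.51  -2.83   3.39] rows 7.1
```

```bash
python3 -m creep '[[[-0.06,-0.07,0.03],[-2,-1,1],-1],[[-0.15,-0.18,0.06],[-5,-2.2,2],-1],[[-0.25,-0.3,0.11],[-9,-2.8,3],-1],[[-0.35,-0.42,0.15],[-13,-2.8,3.39],-1],[[-0.45,-0.54,0.2],[-17,-2.8,3.39],-1],[[-0.55,-0.66,0.24],[-21,-2.8,3.39],-1],[[-0.659,-0.783,0.286],[-24.5,-2.8,3.39],-1],[[-0.659,-0.783,0.286],[-24.5,-2.8,3.39],-1]]'
python3 -c "
from plan import *
print(manip.observe()['qpos'])
plan(stp(0,.075,.20),ST[2],0,nm='over')
"
```

```text
time_s: 6.8
eef_pos: [0.5104, 0.0046, 0.2797]
eef_rot: [[0.815, -0.006, 0.579], [-0.579, 0.001, 0.815], [-0.006, -1.0, -0.002]]
wrist_force: [0.0, -0.3, -0.9]
finger_gap: 0.681
[-0.0152  0.1894  1.82    0.0015  1.1381  0.6023]
over t 6.8 rv [-0.    -0.802 -0.006] deg 45.9 shift cm [-12.31   9.84  31.5 ] rows 7.0
```

```bash
python3 -m creep '[[[0,-0.07,0],[-1,0,3],-1],[[0,-0.18,0],[-3,0,7.5],-1],[[0,-0.31,0],[-5,0,12.5],-1],[[0,-0.43,0],[-7,0,17.5],-1],[[0,-0.55,0],[-9,0.5,22.5],-1],[[0,-0.67,0],[-11,1.5,27],-1],[[0,-0.77,0],[-12,3,30.5],-1],[[0,-0.802,0],[-12.3,5,31.5],-1]]'
python3 -m creep '[[[0,0,0],[0,2,0],-1],[[0,0,0],[0,4,0],-1],[[0,0,0],[0,4.8,0],-1],[[0,0,0],[0,4.8,0],-1]]'
python3 -c "
from plan import *
from ov import *
plan(stp(0,.075,.20),ST[2],0,nm='over')
plan(stp(0,.075,.12),ST[2],0,nm='down')
a=crop(manip.snapshot('top'),(130,110),130,130,4.5);b=crop(manip.snapshot('scene'),(320,190),140,140,4.2)
cv2.imwrite('pics/ts5.png',cv2.resize(np.hstack([a,b[:585,:585]]),(800,400)))
"
```

```text
time_s: 7.6
eef_pos: [0.5963, 0.3325, 0.2287]
eef_rot: [[0.983, -0.002, -0.181], [0.181, 0.003, 0.983], [-0.001, -1.0, 0.003]]
wrist_force: [0.8, -0.4, -1.2]
finger_gap: 0.684
time_s: 8.0
eef_pos: [0.5947, 0.3269, 0.1803]
eef_rot: [[0.985, -0.005, -0.174], [0.174, -0.001, 0.985], [-0.006, -1.0, 0.0]]
wrist_force: [-0.2, 0.4, -0.2]
finger_gap: 0.683
over t 8.0 rv [-0.    -0.009 -0.006] deg 0.6 shift cm [-0.17 -0.1   0.62] rows 0.1
down t 8.0 rv [-0.    -0.009 -0.006] deg 0.6 shift cm [-0.12  7.9   0.62] rows 1.6
```

View pics/ts5.png

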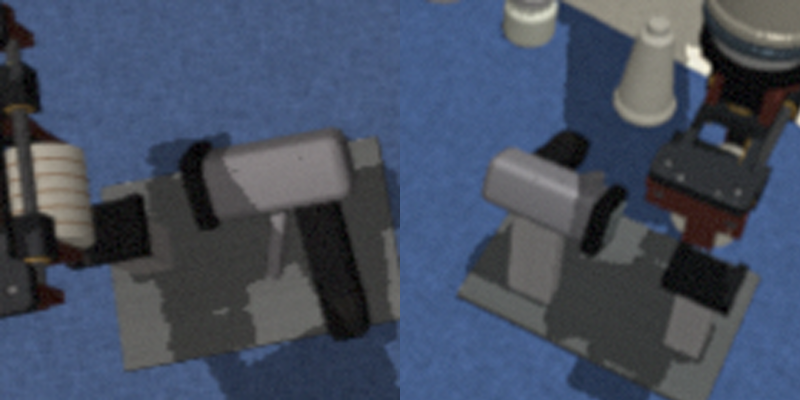

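```bash
python3 -m creep '[[[0,-0.009,0],[-0.1,1.5,0.3],-1],[[0,-0.009,0],[-0.15,3,0.6],-1],[[0,-0.009,0],[-0.15,4.5,0.6],-1],[[0,-0.009,0],[-0.15,5,0.6],-1],[[0,-0.009,0],[-0.15,5,0.6],-1],[[0,-0.009,0],[-0.15,5,0.6],-1]]'
cat > look.py <<'E'
from plan import *
from ov import *
import sys
n=sys.argv[1]
plan(stp(0,.075,.12),ST[2],0,nm='down')
s=manip.observe();R=np.array(s['eef_rot']);gp=np.array(s['eef_pos'])-G*R[:,1]
from tri import tost
print("gp station",tost(gp),s['finger_gap'],s['wrist_force'])
o=(130,130);a=crop(manip.snapshot('top'),o,90,90,6.4);o2=(385,245);b=crop(manip.snapshot('scene'),o2,80,80,7.2)
cr=circ(-.03,.075,.12,.024,'x')+circ(.03,.075,.12,.024,'x')+box(-.022,.022,.055,.095,.096,.104)
if len(sys.argv)>2:
    draw(a,'top',ST,cr,o,6.4,(0,0,255));draw(b,'scene',ST,cr,o2,7.2,(0,0,255))
cv2.imwrite(f'pics/{n}.png',cv2.resize(np.hstack([a,b]),(800,400)))
E
python3 look.py ts6
```

```text
time_s: 8.7
eef_pos: [0.5939, 0.333, 0.1334]
eef_rot: [[0.983, -0.0, -0.182], [0.182, 0.001, 0.983], [-0.0, -1.0, 0.001]]
wrist_force: [0.5, -0.2, 0.2]
finger_gap: 0.687
down t 8.7 rv [-0.001 -0.001 -0.   ] deg 0.1 shift cm [-0.19  3.21  0.  ] rows 0.6
gp station [0.0019 0.0749 0.1521] 0.6868704177951059 [ 0.5074 -0.2491  0.1896]
```

View pics/ts6.png

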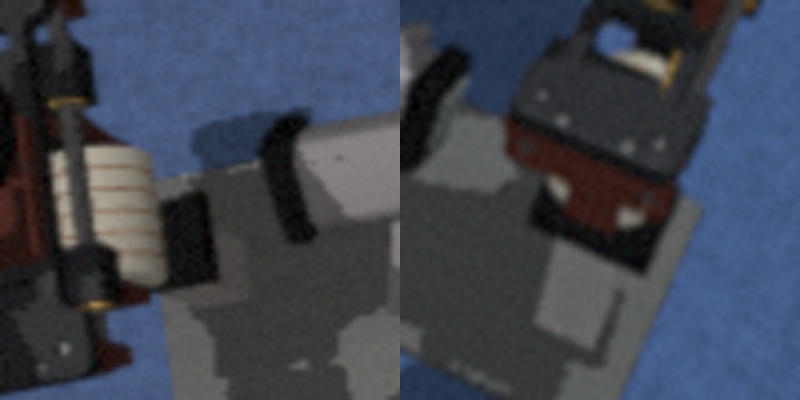

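```bash
cat > l2.py <<'E'
from plan import *
from ov import *
o=(130,130);o2=(385,245);A=manip.snapshot('top');B=manip.snapshot('scene')
f=lambda I:np.clip(255*(I/255.)**.6,0,255).astype(np.uint8)
a=crop(f(A),o,65,65,9);b=crop(f(B),o2,65,65,9)
sp=circ(-.028,.075,.152,.024,'x')+circ(.032,.075,.152,.024,'x')
cr=box(-.022,.022,.055,.095,.096,.104)
for im,n,oo in((a,'top',o),(b,'scene',o2)):
    draw(im,n,ST,sp,oo,9,(0,255,0));draw(im,n,ST,cr,oo,9,(0,0,255))
cv2.imwrite('pics/l2.png',cv2.resize(np.hstack([a,b]),(800,400),interpolation=cv2.INTER_AREA))
E
python3 l2.py
```

```text
(no output)
```

View pics/l2.png

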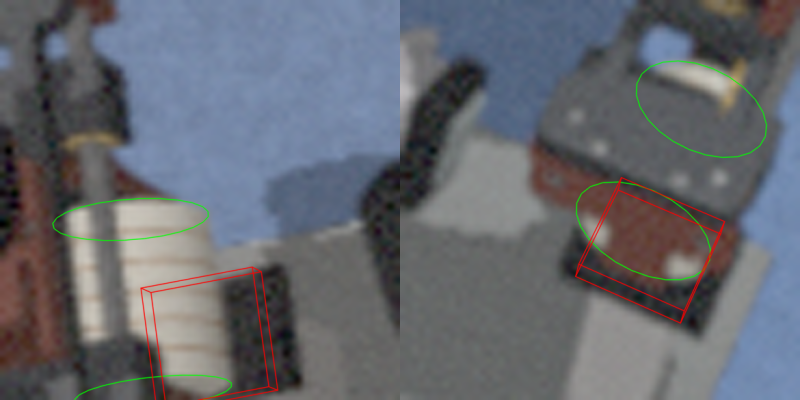

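```bash
python3 -m creep '[[[0,0,0],[-0.1,0.8,0.05],-1],[[0,0,0],[-0.2,1.6,0.1],-1],[[0,0,0],[-0.2,2.2,0.1],-1],[[0,0,0],[-0.2,2.6,0.1],-1],[[0,0,0],[-0.2,2.8,0.1],-1],[[0,0,0],[-0.2,2.8,0.1],-1],[[0,0,0],[-0.2,2.8,0.1],-1]]'
python3 look.py ts7 1
```

```text
time_s: 9.6
eef_pos: [0.5917, 0.3337, 0.1055]
eef_rot: [[0.983, -0.0, -0.182], [0.182, 0.001, 0.983], [-0.0, -1.0, 0.001]]
wrist_force: [0.6, -0.2, -0.9]
finger_gap: 0.687
down t 9.6 rv [-0.001 -0.001 -0.   ] deg 0.1 shift cm [ 0.01  0.42 -0.1 ] rows 0.1
gp station [-0.0001  0.076   0.1242] 0.6867776068638046 [ 0.5737 -0.2434 -0.922 ]
```

View pics/ts7.png

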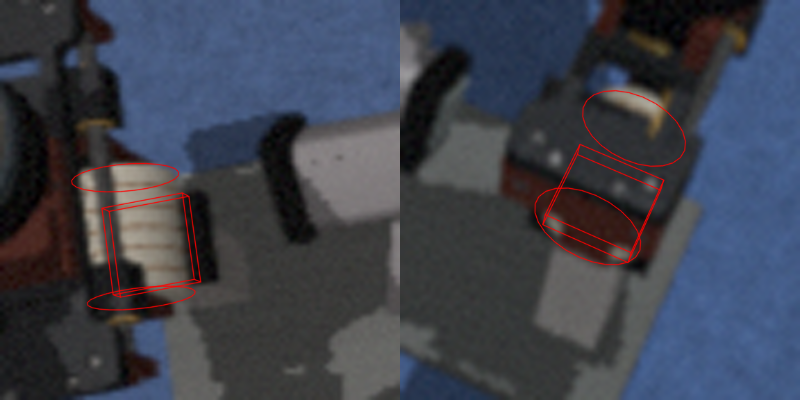

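Well aligned. I'll lower in 1 mm steps until it makes contact.

```bash
python3 -m creep '[[[0,0,0],[0,0.1,0],-1],[[0,0,0],[0,0.2,0],-1],[[0,0,0],[0,0.2,0],-1]]'
python3 -m creep '[[[0,0,0],[0,0.1,0],-1],[[0,0,0],[0,0.1,0],-1]]'
python3 -m creep '[[[0,0,0],[0,0.1,0],-1],[[0,0,0],[0,0.1,0],-1]]'
```

```text
time_s: 10.0
eef_pos: [0.5914, 0.3336, 0.1032]
eef_rot: [[0.983, -0.001, -0.182], [0.182, 0.001, 0.983], [-0.001, -1.0, 0.001]]
wrist_force: [-0.1, -0.4, -1.3]
finger_gap: 0.684
time_s: 10.2
eef_pos: [0.5915, 0.3337, 0.103]
eef_rot: [[0.983, -0.0, -0.182], [0.182, 0.001, 0.983], [-0.0, -1.0, 0.001]]
wrist_force: [-1.3, -1.1, 5.5]
finger_gap: 0.684
time_s: 10.4
eef_pos: [0.5915, 0.3337, 0.1029]
eef_rot: [[0.983, -0.0, -0.182], [0.182, 0.001, 0.983], [-0.0, -1.0, 0.001]]
wrist_force: [-4.5, -1.4, 11.5]
finger_gap: 0.678
```

```bash
python3 -m creep '[[[0,0,0],[0,-0.13,0],-1],[[0,0,0],[0,-0.13,0],-1]]'
python3 -m creep '[[[0,0,0],[0,0,0],0.5],[[0,0,0],[0,0,0],0.6],[[0,0,0],[0,0,0],0.8],[[0,0,0],[0,0,0],1],[[0,0,0],[0,0,0],1]]'
python3 look.py ts8 1
```

```text
time_s: 10.6
eef_pos: [0.5917, 0.3337, 0.103]
eef_rot: [[0.983, 0.0, -0.182], [0.182, 0.001, 0.983], [0.0, -1.0, 0.001]]
wrist_force: [-0.3, 0.1, 4.0]
finger_gap: 0.681
time_s: 11.1
eef_pos: [0.5915, 0.3336, 0.1025]
eef_rot: [[0.983, -0.001, -0.182], [0.182, 0.001, 0.983], [-0.0, -1.0, 0.001]]
wrist_force: [0.4, 0.4, -0.6]
finger_gap: 0.989
down t 11.1 rv [-0.001 -0.001 -0.   ] deg 0.1 shift cm [ 0.03  0.12 -0.1 ] rows 0.0
gp station [-0.0003  0.076   0.1212] 0.9892229528673849 [ 0.4363  0.437  -0.631 ]
```

View pics/ts8.png

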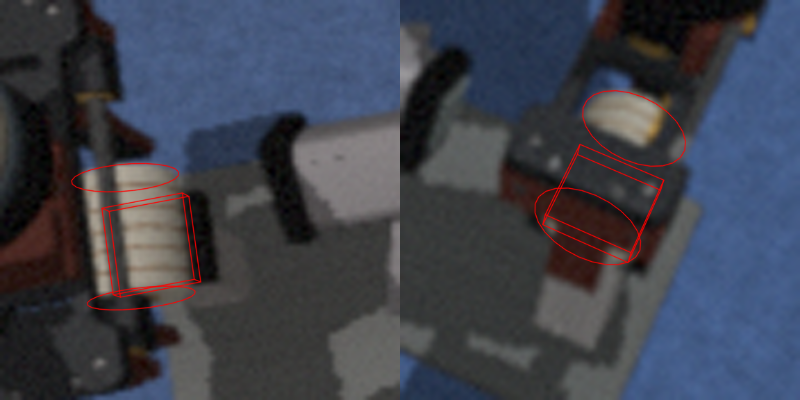

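Released and lying. Next I lift straight up.

```bash
python3 -m creep '[[[0,0,0],[0,-1,0],1],[[0,0,0],[0,-3,0],1],[[0,0,0],[0,-6,0],1],[[0,0,0],[0,-10,0],1],[[0,0,0],[0,-14,0],1],[[0,0,0],[0,-17,0],1],[[0,0,0],[0,-17,0],1]]'
python3 -c "
from plan import *
plan(stp(-.11,-.02,.27),ST[2]+np.pi/2-.8,0,nm='mid+')
d=np.radians(33)
plan(stp(-.045-.16*np.sin(d),-.070,.091+.16*np.cos(d)),ST[2]+np.pi/2,d,ST[2],nm='preS +')
"
```

```text
time_s: 11.9
eef_pos: [0.5939, 0.3348, 0.2793]
eef_rot: [[0.983, 0.008, -0.182], [0.182, 0.006, 0.983], [0.009, -1.0, 0.004]]
wrist_force: [1.1, 0.4, 0.7]
finger_gap: 1.002
mid+ t 11.9 rv [-0.    -0.771  0.01 ] deg 44.2 shift cm [-11.25   2.65  -9.68] rows 5.1
preS + t 11.9 rv [-0.447 -1.527 -0.441] deg 94.6 shift cm [-12.48   6.8  -14.7 ] rows 11.0
```

```bash
python3 -m creep '[[[-0.03,-0.1,-0.03],[-2,0,-1],1],[[-0.07,-0.23,-0.067],[-4,0,-3],1],[[-0.11,-0.36,-0.1],[-6,0,-5],1],[[-0.15,-0.5,-0.145],[-8,0,-7],1],[[-0.19,-0.63,-0.185],[-9.5,0,-9],1],[[-0.23,-0.77,-0.22],[-11,1,-11],1],[[-0.27,-0.9,-0.26],[-12,2,-13],1],[[-0.31,-1.03,-0.3],[-12.5,3,-14.5],1]]'
cat > ps.py <<'E'
from plan import *
import sys
from tri import tost
t,x,y,z=map(float,sys.argv[1:5]);d=np.radians(33)
print(manip.observe()['qpos'])
plan(stp(x-t*np.sin(d),y,z+t*np.cos(d)),ST[2]+np.pi/2,d,ST[2],nm='S')
s=manip.observe();R=np.array(s['eef_rot']);gp=np.array(s['eef_pos'])-G*R[:,1];print("gp st",tost(gp))
E
python3 ps.py .16 -.045 -.070 .091
```

```text
time_s: 12.7
eef_pos: [0.4936, 0.1672, 0.2419]
eef_rot: [[0.31, 0.4, -0.863], [0.946, -0.037, 0.322], [0.097, -0.916, -0.389]]
wrist_force: [0.1, -0.1, -0.1]
finger_gap: 1.0
[ 0.421   0.1113  2.0841 -0.3509  0.6107 -0.5588]
S t 12.7 rv [-0.146 -0.486 -0.151] deg 30.4 shift cm [-0.09  3.17  0.86] rows 3.5
gp st [-0.1342 -0.0678  0.2591]
```

```bash
python3 -m creep '[[[-0.036,-0.12,-0.038],[0,0.8,0.2],1],[[-0.073,-0.24,-0.075],[0,1.6,0.4],1],[[-0.11,-0.37,-0.115],[0,2.4,0.6],1],[[-0.146,-0.486,-0.151],[-0.1,3.2,0.86],1],[[-0.146,-0.486,-0.151],[-0.1,3.2,0.86],1],[[-0.146,-0.486,-0.151],[-0.1,3.2,0.86],1]]'
python3 ps.py .16 -.045 -.070 .091
python3 ps.py .06 -.045 -.070 .091
cat > l3.py <<'E'
from plan import *
from ov import *
import sys
f=lambda I:np.clip(255*(I/255.)**.6,0,255).astype(np.uint8)
o=(135,130);o2=(340,200);A=manip.snapshot('top');B=manip.snapshot('scene')
a=crop(f(A),o,130,130,4.6);b=crop(f(B),o2,110,110,5.44)
h=min(a.shape[0],b.shape[0]);cv2.imwrite(f'pics/{sys.argv[1]}.png',cv2.resize(np.hstack([a[:h,:h],b[:h,:h]]),(800,400)))
E
python3 l3.py ts9
```

```text
time_s: 13.3
eef_pos: [0.4999, 0.1685, 0.2096]
eef_rot: [[-0.173, 0.534, -0.828], [0.985, 0.097, -0.144], [0.003, -0.84, -0.543]]
wrist_force: [0.0, 0.5, 0.2]
finger_gap: 0.999
[ 0.36    0.1384  2.2275 -0.4412  0.231  -0.9815]
S t 13.3 rv [-0.002 -0.01  -0.003] deg 0.6 shift cm [-0.04 -0.07  0.12] rows 0.1
gp st [-0.1307 -0.0696  0.2253]
[ 0.36    0.1384  2.2275 -0.4412  0.231  -0.9815]
S t 13.3 rv [-0.002 -0.01  -0.003] deg 0.6 shift cm [-0.01  9.93  0.1 ] rows 2.0
gp st [-0.1307 -0.0696  0.2253]
```

View pics/ts9.png

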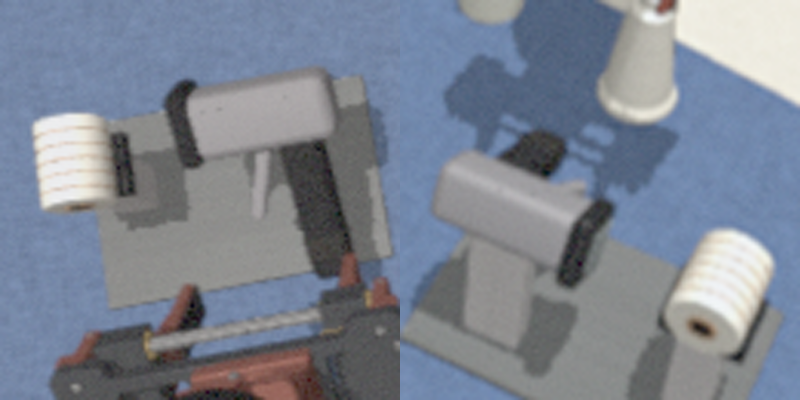

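The spool lies in the cradle at (75,160) on the left and (720,290) on the right. The gripper is over the front of the scanner grip, with fingertips at (190,295) and (350,265). I'll check the spool with an overlay and then descend.

```bash
python3 look.py ts10 1 | tail -1; python3 -m creep '[[[0,0,0],[0,2.5,0.1],1],[[0,0,0],[0,5,0.1],1],[[0,0,0],[0,7.5,0.1],1],[[0,0,0],[0,8.5,0.1],1],[[0,0,0],[0,8.5,0.1],1]]'
python3 ps.py 0 -.045 -.070 .091; python3 l3.py ts11
```

```text
gp station [-0.1298 -0.0691  0.2262] 1.000367874184463 [ 0.2956 -0.9991 -0.0476]
time_s: 14.0
eef_pos: [0.5453, 0.1797, 0.139]
eef_rot: [[-0.173, 0.533, -0.828], [0.985, 0.091, -0.148], [-0.004, -0.841, -0.541]]
wrist_force: [-1.0, -0.1, 0.3]
finger_gap: 1.0
[ 0.3506  0.3522  2.178  -1.1248  0.109  -0.3016]
S t 14.0 rv [-0.004 -0.006 -0.008] deg 0.6 shift cm [-0.25  7.47  0.16] rows 1.5
gp st [-0.084  -0.0668  0.1547]
```

View pics/ts10.png

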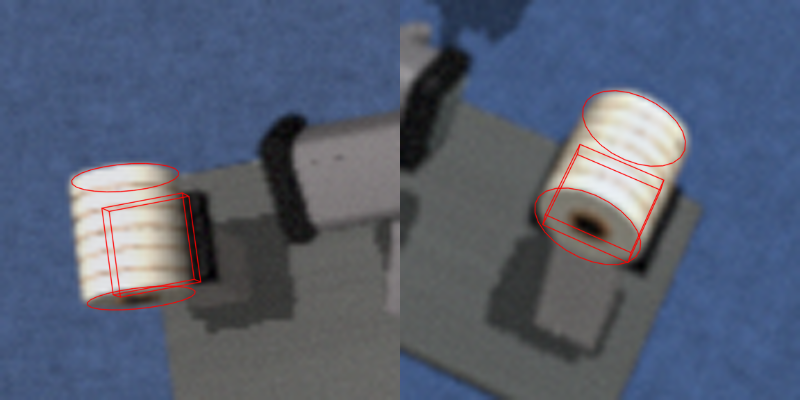

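View pics/ts11.png

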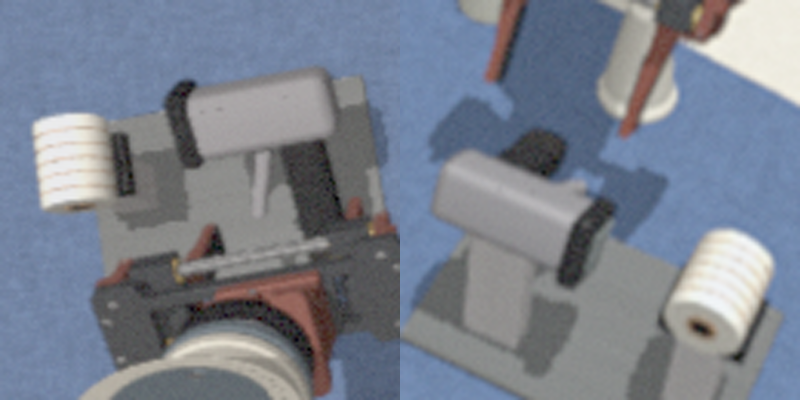

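The spool overlay matches the cradle fit in both views. The 33° tilt drives joint 5 to its lower limit, because the tool lines up with the forearm. I'll back out and approach at about 15°, which the geometry still allows.

```bash
python3 -m creep '[[[0,0,0],[0,-2,0],1],[[0,0,0],[0,-4,0],1],[[0,0,0],[0,-6.5,0],1],[[0,0,0],[0,-8.5,0],1],[[0,0,0],[0,-8.5,0],1]]'
sed -i 's/d=np.radians(33)/d=np.radians(float(sys.argv[5]))/' ps.py
python3 ps.py .10 -.045 -.070 .091 15
```

```text
time_s: 14.6
eef_pos: [0.499, 0.1719, 0.2144]
eef_rot: [[-0.173, 0.538, -0.825], [0.985, 0.093, -0.146], [-0.001, -0.838, -0.546]]
wrist_force: [0.5, 0.0, 0.2]
finger_gap: 1.0
[ 0.3733  0.1295  2.2242 -0.4663  0.2453 -0.9498]
S t 14.6 rv [ 0.315 -0.008 -0.005] deg 18.1 shift cm [-0.33  6.75 -2.14] rows 2.1
gp st [-0.131 -0.066  0.23 ]
```

```bash
python3 -m creep '[[[0.08,0,0],[-0.1,1,-1],1],[[0.16,0,0],[-0.2,2.5,-2],1],[[0.24,0,0],[-0.3,4.5,-2.1],1],[[0.315,-0.008,-0.005],[-0.33,6,-2.14],1],[[0.315,-0.008,-0.005],[-0.33,6.75,-2.14],1],[[0.315,-0.008,-0.005],[-0.33,6.75,-2.14],1]]'
python3 ps.py .0 -.045 -.070 .091 15
```

```text
time_s: 15.2
eef_pos: [0.5533, 0.1772, 0.1647]
eef_rot: [[-0.181, 0.25, -0.951], [0.983, 0.044, -0.176], [-0.002, -0.967, -0.254]]
wrist_force: [0.9, 0.5, 0.1]
finger_gap: 1.002
[ 0.3076  0.344   1.9478 -0.0608  0.5957 -1.4   ]
S t 15.2 rv [-0.005 -0.001 -0.003] deg 0.3 shift cm [ 0.11  9.54 -0.21] rows 1.9
gp st [-0.0712 -0.0708  0.1828]
```

```bash
python3 -m creep '[[[0,0,0],[0,2,-0.1],1],[[0,0,0],[0,4,-0.2],1],[[0,0,0],[0,5,-0.2],1],[[0,0,0],[0,5,-0.2],1],[[0,0,0],[0,5,-0.2],1]]'
python3 ps.py .0 -.045 -.070 .091 15;python3 l3.py ts12
```

```text
time_s: 15.7
eef_pos: [0.5676, 0.1802, 0.1188]
eef_rot: [[-0.182, 0.251, -0.951], [0.983, 0.045, -0.177], [-0.002, -0.967, -0.255]]
wrist_force: [-0.7, 0.5, 0.8]
finger_gap: 1.001
[ 0.3044  0.4373  1.9424 -0.0675  0.507  -1.3953]
S t 15.7 rv [-0.004  0.    -0.002] deg 0.2 shift cm [0.06 4.73 0.04] rows 0.9
gp st [-0.0567 -0.0705  0.1369]
```

View pics/ts12.png

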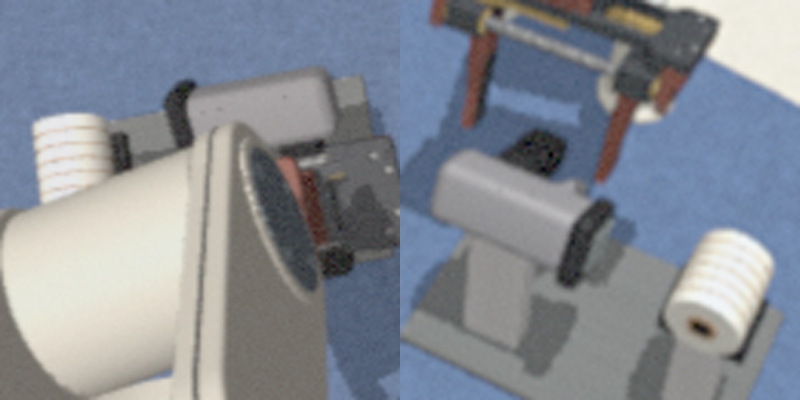

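```bash
python3 -m creep '[[[0,0,0],[0,1.2,0],1],[[0,0,0],[0,2.4,0],1],[[0,0,0],[0,3.6,0],1],[[0,0,0],[0,4.6,0],1],[[0,0,0],[0,4.7,0],1],[[0,0,0],[0,4.7,0],1]]'
python3 ps.py .0 -.045 -.070 .091 15;python3 l3.py ts13
```

```text
time_s: 16.4
eef_pos: [0.5796, 0.1821, 0.0721]
eef_rot: [[-0.182, 0.25, -0.951], [0.983, 0.044, -0.177], [-0.002, -0.967, -0.254]]
wrist_force: [0.1, -0.4, 0.6]
finger_gap: 1.001
[ 0.3012  0.5318  1.9311 -0.0774  0.4254 -1.3868]
S t 16.4 rv [-0.005  0.    -0.002] deg 0.3 shift cm [ 0.08 -0.09  0.02] rows 0.0
gp st [-0.0445 -0.0707  0.0902]
```

View pics/ts13.png

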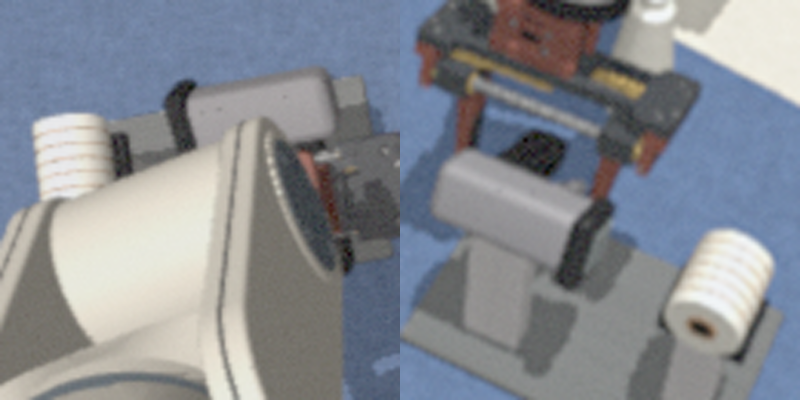

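The fingers straddle the grip and trigger, with the right fingertip at (605,190) beside the trigger end at (578,187). Next I squeeze.

```bash
python3 -m creep '[[[0,0,0],[0,0,0],0.5],[[0,0,0],[0,0,0],0.3],[[0,0,0],[0,0,0],0.15],[[0,0,0],[0,0,0],0.0],[[0,0,0],[0,0,0],0.0],[[0,0,0],[0,0,0],0.0]]'
python3 ps.py .0 -.045 -.070 .091 15
```

```text
time_s: 17.1
eef_pos: [0.5768, 0.1807, 0.0714]
eef_rot: [[-0.183, 0.245, -0.952], [0.983, 0.042, -0.178], [-0.004, -0.969, -0.248]]
wrist_force: [-5.8, -3.4, -3.1]
finger_gap: 0.536
[ 0.3008  0.5308  1.9344 -0.0789  0.4286 -1.3868]
S t 17.1 rv [-0.011  0.001 -0.004] deg 0.7 shift cm [ 0.16 -0.08 -0.29] rows 0.1
gp st [-0.0474 -0.0716  0.0895]
```

```bash
python3 -m creep '[[[0,0,0],[0,0,0],-0.5],[[0,0,0],[0,0,0],-1],[[0,0,0],[0,0,0],-1],[[0,0,0],[0,0,0],-1],[[0,0,0],[0,0,0],-1],[[0,0,0],[0,0,0],-1],[[0,0,0],[0,0,0],-1],[[0,0,0],[0,0,0],-1]]'
python3 ps.py .0 -.045 -.070 .091 15; python3 l3.py ts14
```

```text
time_s: 17.9
eef_pos: [0.5768, 0.1808, 0.0714]
eef_rot: [[-0.182, 0.245, -0.952], [0.983, 0.042, -0.177], [-0.003, -0.969, -0.249]]
wrist_force: [-4.7, -5.2, -2.7]
finger_gap: 0.533
[ 0.3006  0.5308  1.9344 -0.078   0.4284 -1.3869]
S t 17.9 rv [-0.011  0.    -0.003] deg 0.6 shift cm [ 0.16 -0.08 -0.29] rows 0.1
gp st [-0.0474 -0.0716  0.0895]
```

View pics/ts14.png

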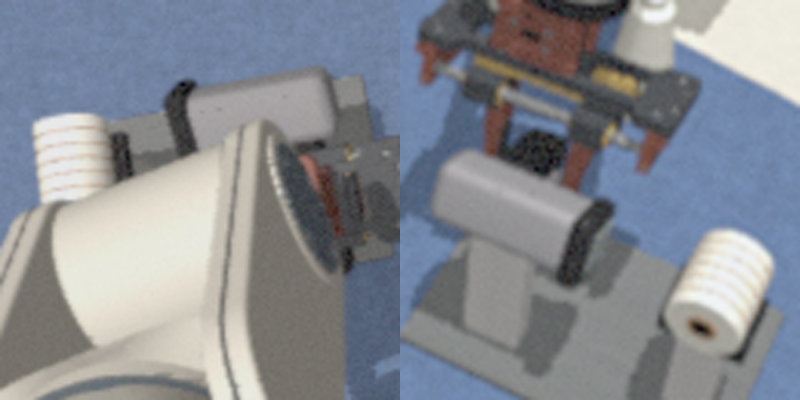

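The opening stalled at 46.9 mm, and grip plus blade measure 47 mm when fully squeezed. I release it and back out.

```bash
python3 -m creep '[[[0,0,0],[0,0,0],-0.2],[[0,0,0],[0,0,0],0.3],[[0,0,0],[0,0,0],0.7],[[0,0,0],[0,0,0],1],[[0,0,0],[0,0,0],1],[[0,0,0],[0,0,0],1]]'
python3 -m creep '[[[0,0,0],[0,-2,0],1],[[0,0,0],[0,-5,0],1],[[0,0,0],[0,-8,0],1],[[0,0,0],[0,-12,0],1],[[0,0,0],[0,-16,0],1],[[0,0,0],[0,-18,0],1],[[0,0,0],[0,-18,0],1]]'
python3 -m creep '[[[0,0,0],[0,-1,3],1],[[0,0,0],[0,-2,7],1],[[0,0,0],[0,-3,11],1],[[0,0,0],[0,-3,14],1],[[0,0,0],[0,-3,14],1],[[0,0,0],[0,-3,14],1],[[0,0,0],[0,-3,14],1]]'
python3 look.py ts15 1|tail -1; python3 - <<'E'
import sys;sys.path.insert(0,'.')
from ov import *
a=manip.snapshot('top');b=manip.snapshot('scene')
cv2.imwrite('pics/fa.png',cv2.resize(a,(800,500)));
q=[.6185,-.2315,.12]
f=crop(a,(290,80),170,110,4.6);c=[]
for o in((290,80),):
    sp=sum([circ(x,y,z,.024,'y') for x,z in((0,.085),(.0468,.0958)) for y in(.03,-.03)],[])
    draw(f,'top',q,sp,o,4.6,(0,0,255))
cv2.imwrite('pics/fr.png',f)
g=crop(b,(190,160),140,110,5.5);draw(g,'scene',q,sp,(190,160),5.5,(0,0,255));cv2.imwrite('pics/fs.png',g)
E
```

```text
time_s: 18.6
eef_pos: [0.5801, 0.1823, 0.0733]
eef_rot: [[-0.183, 0.252, -0.95], [0.983, 0.045, -0.177], [-0.002, -0.967, -0.256]]
wrist_force: [0.2, 0.0, -0.3]
finger_gap: 0.947
time_s: 19.3
eef_pos: [0.5359, 0.1744, 0.2505]
eef_rot: [[-0.182, 0.257, -0.949], [0.983, 0.046, -0.176], [-0.002, -0.965, -0.261]]
wrist_force: [0.5, -0.6, 0.8]
finger_gap: 1.004
time_s: 20.0
eef_pos: [0.3952, 0.1484, 0.2404]
eef_rot: [[-0.182, 0.251, -0.951], [0.983, 0.045, -0.177], [-0.002, -0.967, -0.255]]
wrist_force: [1.3, 0.7, -0.1]
finger_gap: 0.998
gp station [-0.2319 -0.0702  0.2585] 0.9976924405158136 [ 1.2707  0.6787 -0.1412]
```

View pics/ts15.png

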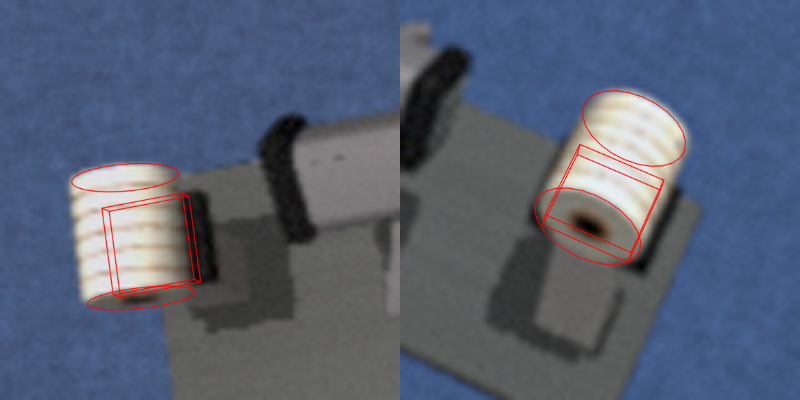

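View pics/fr.png

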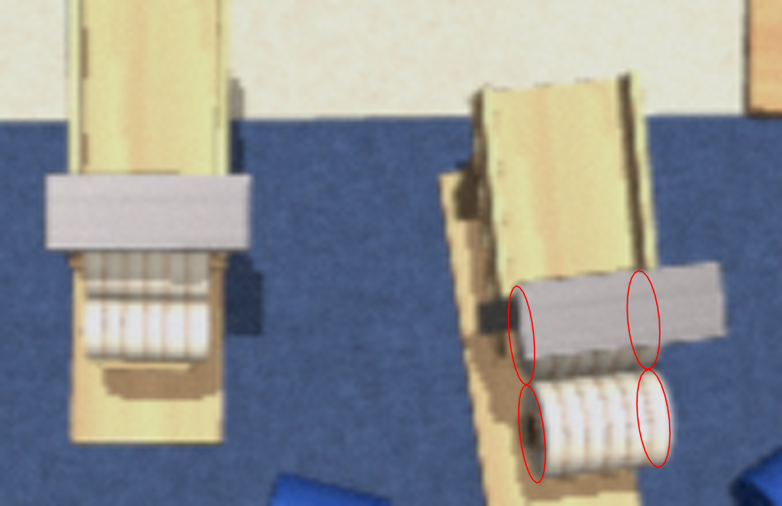

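View pics/fs.png

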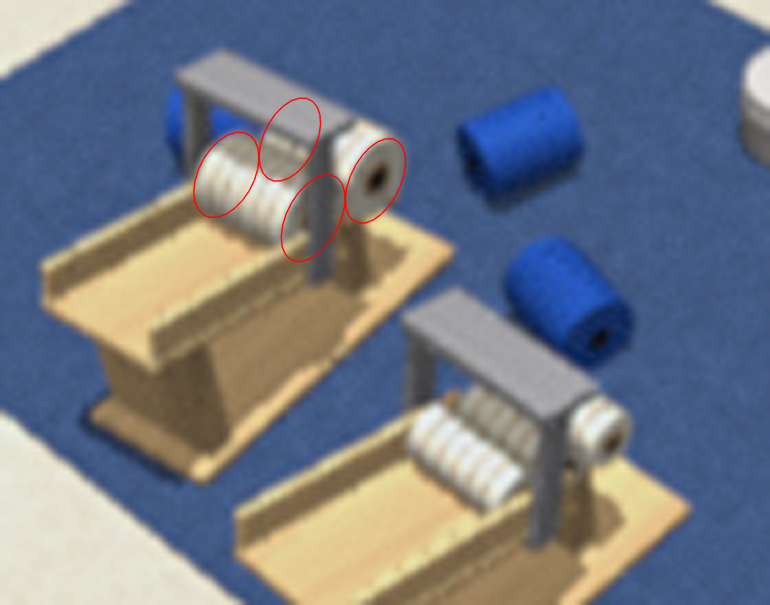

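View pics/fa.png

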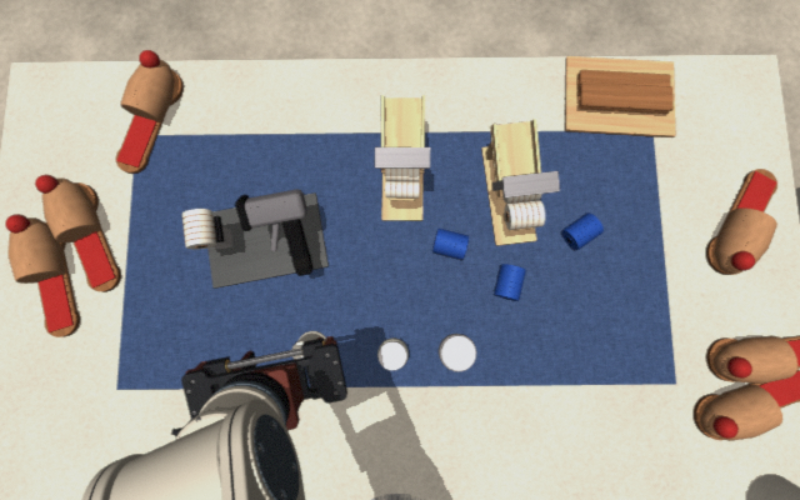

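```bash
python3 - <<'E'
from ov import *
a=manip.snapshot('top');o=(205,165)
f=lambda I:np.clip(255*(I/255.)**.5,0,255).astype(np.uint8)
cv2.imwrite('pics/tr.png',np.hstack([crop(f(cv2.imread('pics/top0.png')),o,50,50,8),crop(f(a),o,50,50,8)]))
s=manip.observe();print(s['time_s'],s['joint_vel'])
E
```

```text
20.25 [ 0.0016 -0.0046  0.0035  0.0011 -0.      0.0002]
```

View pics/tr.png

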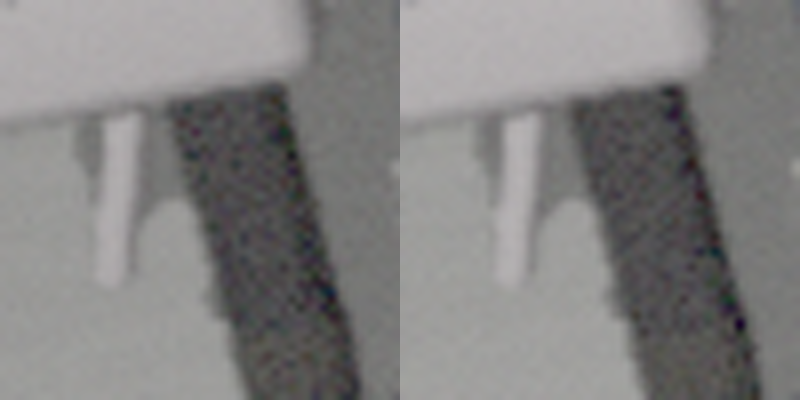

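The trigger's free end is at crop (110,285) in both the start and current pictures, so it is fully back. I'm handing in.

```bash
python3 -c "
from rig import manip
print(manip.job_done())"
```

```text
the job is handed in; nothing more can be done
None
```

The front thick spool is in the cradle, the scanner has been triggered once, and the job is handed in at about 20 s. No verdict was reported.

**What I did:** I took the spool by its end faces at a 40° tilt and lifted it over the lip. I lowered it into the cradle until the wrist felt contact and let it go there. I then squeezed the trigger, held it about 0.8 s and released it.

**Last checks:**
- **Cradle:** the model outline of a seated spool matches the spool in both cameras.
- **Trigger:** the fingers stalled at 46.9 mm, against 47 mm for fully squeezed. The trigger is back at its starting pixel.
- **Thick rack:** the second spool is at the stop and the third is behind it. The outline is a millimetre or two off the second spool in the top view. The third is mostly hidden by the header, so I could only check it roughly.
- **Everything else:** the slim spools, blue spools, jar and tin look unmoved. The gripper partly hides the cone in the last top view; it was still standing in the pictures during the squeeze.
- **Robot:** stationary and touching nothing.

**What went wrong or differed from the brief:**
- **Joint limit:** my first approach to the trigger, at 33°, brought joint 5 to a reading of 0.109 against its 0.11 limit. I backed out and squeezed at about 15° instead, outside the suggested 30–45°.
- **Scanner position:** my first guess at the grip's position was about 20 mm out, so I measured it from the two cameras instead.

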